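Roll the edging onto drawer fronts

ROBOT

A 7-joint arm with a two-finger parallel gripper is mounted at the origin on a cart in front of the work surface, level with it; the furniture and walls round the work are solid. World frame = base frame: x ahead of the robot, y to its left, z up, the work surface at z = 0. Lengths are in m, angles in rad, forces in N, time in s.
With the tool pointing down it reaches from about 0.4 to 0.85 m from the base axis. Payload 10.4 kg.
Tool frame: the origin (TCP) lies midway between the tips of the shut fingers; the grasp point (between the pads) lies 19 mm behind it; z points along the fingers, y is the direction in which the jaws open and shut (so a half turn about z gives the same grasp; the last joint's range is limited). The gripper opens to 85 mm and grips with 20 to 120 N. Pads are 22 mm wide; open, the fingers measure 114 mm over their backs; the gripper's body (76 mm by 85 mm) begins 54 mm behind the grasp point. The pads swing forward as they close: fully open they stand 13 mm farther back than shut.
Start: joints at [-1.233, 0.332, -0.065, 1.46, 0.022, 1.35, -0.088], TCP at [0.221, 0.585, 0.231] pointing down, gripper open.
Joint ranges: [-2.6, 2.6], [-0.5, 2.12], [-1.47, 1.34], [0.16, 2.42], [-1.27, 4.41], [0.06, 2.06], [-2.6, 2.6]. Speed limits (rad/s): [2.22, 2.22, 2.79, 2.79, 3.14, 3.14, 3.14].

INTERFACE

Orientations are given as a unit quaternion [x, y, z, w].
In Python, from workcell import manip, viewer gives the robot as it stands.
- The arm moves only by the tool move_arm, never from a script. Its argument "deltas" is a list of rows, each a list of 7 numbers: the shift along the tool's x, y, z in m, then the turn, a rotation vector about the tool's x, y, z in degrees, then the opening, from -1 (shut) to 1 (fully open). In form: [[dx, dy, dz, wx, wy, wz, gripper], ...]. A call has 1 to 10 rows; each row shifts and turns the commanded pose from where the row before left it, along the tool's axes as they then stand; what a row does not reach is not made up. A row lasts 1/8 s, in which the tool goes at most 62.5 mm and 10.7 degrees, less where a joint would pass 70% of its speed; a pose out of reach is approached as far as the arm can. A call with a gripper value outside its range is refused whole. The fingers move at their own pace and stop on an object; "force" is the grip in N (left out, the last holds). Time passes only in rows, so rows that do not move let the fingers close. It gives the time, the measured TCP pose, the force and the opening at its end, in the units of the state.
- manip.get_obs(): the state, without advancing time (a new reading comes with each control period).
- viewer.camera(name): name is "scene" or "side" or "wrist"; returns (picture, depth): 480x640x3 uint8, red, green, blue; 480x640 float32, m along the optical axis (not along the pixel's ray), 0 where there is no reading.
- viewer.calibration(name): a dict with "fx", "fy", "cx", "cy" (pixels), "dist" ([k1, k2, p1, p2, k3] as OpenCV has them; the pictures are not rectified), "R" (3x3) and "t" (3): a world point X has camera coordinates R X + t; the wrist camera has in their place "T_tool_cam" (4x4, takes a point from camera to tool coordinates, whose origin is the TCP and whose axes are the flange's). Camera axes: x right, y down, z forward; pixel columns grow to the right and rows downward; lengths in m; the calibration is good to about 2 mm. A picture is of the moment at which its call begins: read the wrist's pose just before it. calibration takes no time and is no camera call.
- manip.hand_in(): hands the job in, once; it reports no verdict.
The state is a dict: "clock": time; "joint_pos": joint angles; "joint_velocities": joint speeds; "tau": joint torques, N m; "position": TCP position; "ee_rot": TCP orientation; "ft_force": force on the tool from outside, world axes, zero at the start; "torque": the same for the moment, N m; "grip_width": opening from 0.0 (shut) to 1.0 (fully open).
Only numpy, scipy, OpenCV 4.12 (cv2) and the standard library are available. Lean on these libraries where they do the work, as an engineer would, in place of code of your own. Each camera call takes 0.05 s, during which the arm holds its last target.

TASK

Slide every drawer front up out of the dowel drying rack and stand it, edging upward, in the notches of the banding stand, one front to a pair of notches. With the hand roller, roll firmly along the edging of each front in the stand until the strip lies flat from end to end (never press the edging with the gripper, and do not roll a front in the rack), then put the roller back upright in its rest and leave the other things on the bench alone.

Things in the scene. Friction and masses are not known exactly. Their poses are not given: they have to be found in the camera images.
- stand: Fixed wooden stand, 176 (x) x 156 (y) x 85 mm high. Origin: centre of underside, z up. Rails at both x ends (|x| 43 to 75 mm) have notches in line at y = -55, 0, +55 mm: 16 mm wide, floor (ledge) at z = 40, rail top z = 85, the top 12 mm flared to 28 mm. Ends closed: 150 mm of room along x. A front stands on a pair of ledges, length along x; any pair, either way round.
- rack: Fixed drying rack: plywood base 150 x 150 x 15 mm with pairs of upright 8 mm dowels (tops at z = 70 mm) at x = -45 and +45 mm that form three slots, 15 mm wide, at y = -50, 0 and +50 mm. Origin: centre of underside, z up. The fronts stand on the base between the dowels, length along x.
- roller_rest: Loose wooden rest for the roller, 110 (x) x 92 (y) mm, 0.8 kg. Origin: centre of underside, z up. Its pocket (54 mm in x, 62 mm in y) takes the wheel; the roller's plate lies on the end walls (tops at z = 62 mm), between side cheeks that reach z = 72 mm.
- roller: Hand roller, 0.42 kg. Origin: lowest point of the wheel, z up the handle; rolls along its x. Free rubber wheel 44 mm diameter, 36 mm wide, axle along y; steel plate 74 (x) x 50 (y) mm at z = 48 to 52 mm; wooden handle z = 55 to 125 mm, 26 mm thick in x, 36 in y. In the rest the origin is 14 mm above the rest's underside, x along the rest's x (either way round fits).
- wheel (a joint): Turning angle of the roller's wheel on its axle, rad (free).
- front_1: Plywood drawer front, 140 mm long (x), 12 mm thick (y), 100 mm high (z) without its edging, 0.13 kg. Origin: centre of its lower edge; z up. Along its upper edge runs a dark wooden edging strip 10 mm wide and 3 mm thick in four lengths of 35 mm, whose tongues are started in a groove. May be absent.
- edge_1a (a joint): How far the length of edging at x = -52.5 mm of front_1 still stands off, m: 0 = flat on the front's edge (its upper face then 103 mm above the front's origin), at most 0.006. Each length needs about 7 N of pressure to move down and stays where it is left.
- edge_1b (a joint): The same for the length at x = -17.5 mm of front_1.
- edge_1c (a joint): The same for the length at x = +17.5 mm of front_1.
- edge_1d (a joint): The same for the length at x = +52.5 mm of front_1.
- front_2: Drawer front, like front_1. May be absent.
- edge_2a (a joint): The same for the length at x = -52.5 mm of front_2.
- edge_2b (a joint): The same for the length at x = -17.5 mm of front_2.
- edge_2c (a joint): The same for the length at x = +17.5 mm of front_2.
- edge_2d (a joint): The same for the length at x = +52.5 mm of front_2.
- front_3: Drawer front, like front_1. May be absent.
- edge_3a (a joint): The same for the length at x = -52.5 mm of front_3.
- edge_3b (a joint): The same for the length at x = -17.5 mm of front_3.
- edge_3c (a joint): The same for the length at x = +17.5 mm of front_3.
- edge_3d (a joint): The same for the length at x = +52.5 mm of front_3.
- glue_bottle: Bystander: amber glue bottle, 46 mm across, 166 mm high. Leave it where it is.
- sanding_block: Bystander: cork sanding block, 46 x 86 x 27 mm. Leave it where it is.
- offcut_1: Bystander: dark wood offcut, 32 x 62 x 20 mm. Leave it where it is.
There are look-alikes about, which are no part of the job. There is more than one size of the roller; the one meant has the size given above.

How it is judged:
On the way:
1. the roller rolls along the edging of a front that stands in the stand, pressing firmly ((velocity of joint wheel above 0.2 rad/s or velocity of joint wheel below -0.2 rad/s) and ((z of front_1 in the frame of stand between 0.034 and 0.046 m and x of front_1 in the frame of stand between -0.03 and 0.03 m and angle between front_1's own z axis and vertical below 0.15 rad and contact force between roller and front_1 above 5 N) or (z of front_2 in the frame of stand between 0.034 and 0.046 m and x of front_2 in the frame of stand between -0.03 and 0.03 m and angle between front_2's own z axis and vertical below 0.15 rad and contact force between roller and front_2 above 5 N) or (z of front_3 in the frame of stand between 0.034 and 0.046 m and x of front_3 in the frame of stand between -0.03 and 0.03 m and angle between front_3's own z axis and vertical below 0.15 rad and contact force between roller and front_3 above 5 N))), for 0.1 s.
At the end, for the whole second after the job is handed in: Every front present stands upright and released on the ledges of the stand (height within 6 mm, at most 30 mm off-centre lengthways), its edging standing off less than 1 mm all along; the roller is back upright in its rest (within 8 mm sideways, 4 mm in height), the rest flat on the bench (z of front_1 in the frame of stand between 0.034 and 0.046 m and x of front_1 in the frame of stand between -0.03 and 0.03 m and angle between each of front_1, front_2, front_3, roller's own z axis and vertical below 0.15 rad and value of joint each of edge_1a, edge_1b, edge_1c, edge_1d, edge_2a, edge_2b, edge_2c, edge_2d, edge_3a, edge_3b, edge_3c, edge_3d below 0.001 m and linear speed of each of front_1, front_2, front_3, roller below 0.02 m/s and z of front_2 in the frame of stand between 0.034 and 0.046 m and x of front_2 in the frame of stand between -0.03 and 0.03 m and z of front_3 in the frame of stand between 0.034 and 0.046 m and x of front_3 in the frame of stand between -0.03 and 0.03 m and x of roller in the frame of roller_rest between -0.008 and 0.008 m and y of roller in the frame of roller_rest between -0.008 and 0.008 m and z of roller in the frame of roller_rest between 0.01 and 0.018 m and angle between roller_rest's own z axis and vertical below 0.05 rad and height (world z) of roller_rest below 0.01 m); the robot touches nothing.
It fails at once if the edging was pressed by the gripper or the arm itself instead of the roller (contact force between any of the fingers, the arm and edge_1a above 4 N or contact force between any of the fingers, the arm and edge_1b above 4 N or contact force between any of the fingers, the arm and edge_1c above 4 N or contact force between any of the fingers, the arm and edge_1d above 4 N or contact force between any of the fingers, the arm and edge_2a above 4 N or contact force between any of the fingers, the arm and edge_2b above 4 N or contact force between any of the fingers, the arm and edge_2c above 4 N or contact force between any of the fingers, the arm and edge_2d above 4 N or contact force between any of the fingers, the arm and edge_3a above 4 N or contact force between any of the fingers, the arm and edge_3b above 4 N or contact force between any of the fingers, the arm and edge_3c above 4 N or contact force between any of the fingers, the arm and edge_3d above 4 N).
It fails at once if the roller was pressed on a front that is not in the stand ((contact force between roller and front_1 above 3 N and horizontal distance between front_1 and stand above 0.13 m) or (contact force between roller and front_2 above 3 N and horizontal distance between front_2 and stand above 0.13 m) or (contact force between roller and front_3 above 3 N and horizontal distance between front_3 and stand above 0.13 m)).
It fails at once if a bystander was pushed away (distance of any of glue_bottle, sanding_block, offcut_1 from where it was at the start of the episode above 0.03 m).
Of front_1, front_2, front_3 only 2 to 3 are there at a start; the rules pass over those that are not, and their reading is None.
At some moment in a run one of roller_rest may be knocked a few centimetres aside while the robot is not near it.
It also fails if it takes over 210 s, if anything falls off the work surface, if the arm or the gripper's body presses on something with over 40 N, if the wrist force passes 120 N, or if a joint passes its speed limit or range.

## Working session

There is one attempt and no reset: what is moved stays moved. The work goes in short steps, Python scripts to look and compute and a tool call to move; the robot and the scene stay as the last step left them, time stands still between calls to the robot, and variables do not carry over. Pictures are saved under pics/ and viewed, and the job is handed in when it is done.

Besides the shell and the picture viewer there is one more tool, called after "Call:" by a JSON object that holds its "op" and its "data", one argument or row to a line. move_arm: Moves the arm, as the interface text tells. Its arguments: {"type":"object","properties":{"deltas":{"type":"array"},"force":{"type":"number"}},"required":["deltas"]}

```bash
mkdir -p pics; ls
cat > h.py <<'E'
import numpy as np,cv2
from workcell import manip,viewer
from scipy.spatial.transform import Rotation as R
def snap(name,fn):
    o=manip.get_obs(); im,d=viewer.camera(name); cv2.imwrite('pics/'+fn+'.png',im[:,:,::-1]); np.savez('pics/'+fn+'.npz',im=im,d=d,p=o['position'],q=o['ee_rot']); return im,d,o
def cloud(name,fn):
    z=np.load('pics/'+fn+'.npz'); d=z['d']; c=viewer.calibration(name)
    K=np.array([[c['fx'],0,c['cx']],[0,c['fy'],c['cy']],[0,0,1]])
    u,v=np.meshgrid(np.arange(640),np.arange(480))
    n=cv2.undistortPoints(np.stack([u,v],-1).reshape(-1,1,2).astype(np.float64),K,np.array(c['dist'])).reshape(480,640,2)
    P=np.concatenate([n*d[...,None],d[...,None]],-1)
    if 'R' in c:
        W=(P-np.array(c['t']))@np.array(c['R'])
    else:
        T=np.array(c['T_tool_cam']); W=P@T[:3,:3].T+T[:3,3]
        W=W@R.from_quat(z['q']).as_matrix().T+z['p']
    W[d==0]=np.nan
    return W
E
python3 - <<'E'
from h import *
o=manip.get_obs(); print(o)
snap('scene','s0');snap('side','d0');snap('wrist','w0')
print(viewer.calibration('wrist'))
for n in('scene','side'):
    c=viewer.calibration(n);print(n,-np.array(c['R']).T@np.array(c['t']))
E
```

```text
pics
{'clock': 0.0, 'joint_pos': array([-1.23260369,  0.33285948, -0.06471802,  1.46095479,  0.02158594,
        1.34989455, -0.08853964]), 'joint_velocities': array([ 0.00186669,  0.00073519,  0.00300133, -0.00114122,  0.00039875,
       -0.00176638, -0.00036764]), 'tau': array([ 6.69980227e-05, -6.25448585e+01,  4.93731361e-02, -3.91615748e+01,
        1.63636316e-02,  9.95450187e-03, -3.83527799e-05]), 'position': array([0.22049144, 0.58440814, 0.23051728]), 'ee_rot': array([ 1.79421606e-01,  9.83772017e-01, -7.02924696e-04, -1.04236617e-04]), 'ft_force': array([-0.5937318 , -0.25577041,  0.44377872]), 'torque': array([-0.02357529,  0.04507857,  0.00534095]), 'grip_width': 1.001690880785422}
{'fx': 346.502319179044, 'fy': 346.502319179044, 'cx': 323.8619555141455, 'cy': 238.1827690222971, 'dist': array([-0.02838477,  0.        ,  0.        ,  0.        ,  0.        ]), 'T_tool_cam': array([[ 7.29195070e-05, -9.47434680e-01, -3.19949249e-01,
         8.30437139e-02],
       [ 9.99999814e-01,  2.62610151e-04, -5.49732408e-04,
        -4.70029756e-04],
       [ 6.04857469e-04, -3.19949150e-01,  9.47434523e-01,
        -1.42218964e-01],
       [ 0.00000000e+00,  0.00000000e+00,  0.00000000e+00,
         1.00000000e+00]])}
scene [ 0.15763067 -0.24048153  0.76382127]
side [ 0.21314728 -0.56421238  0.513382  ]
```

View pics/s0.png

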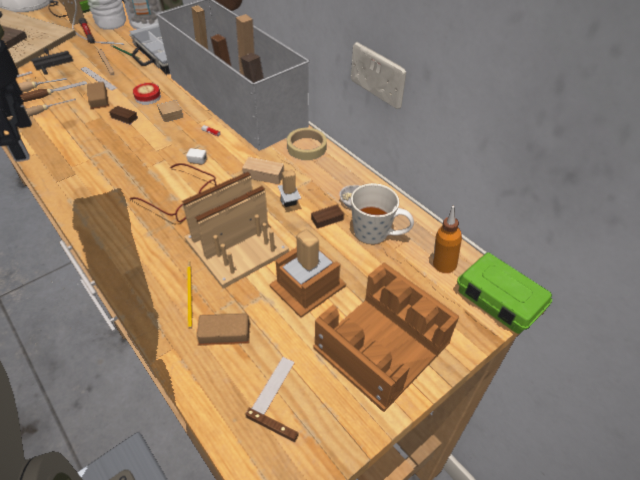

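View pics/d0.png

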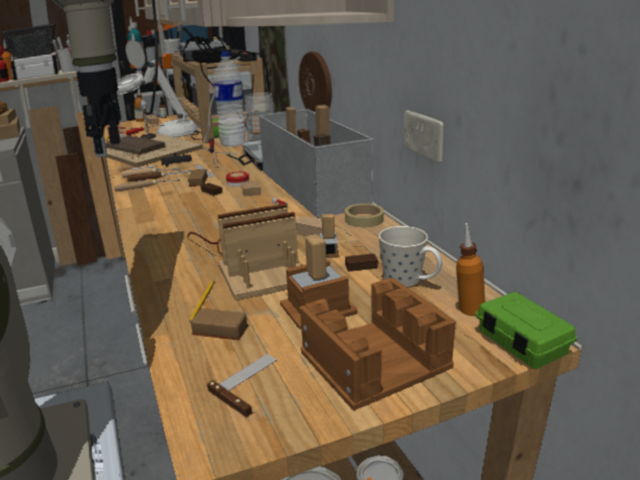

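View pics/w0.png

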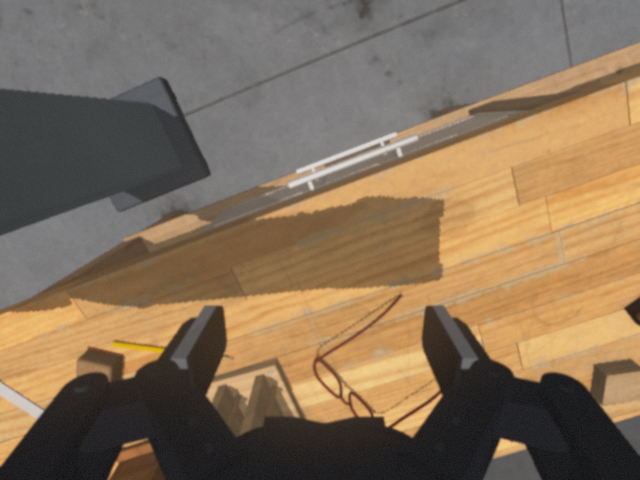

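Two fronts stand in the rack at about (225,200) in the scene view. The full-size roller sits in its rest at (307,260), the stand is at (385,330), and a small look-alike roller is at (290,188). Next I'll measure these.

Run:
```python
from h import *
from scipy import ndimage
W=cloud('scene','s0')
for n,(u,v) in dict(roller=(305,240),rest=(307,290),plate=(320,268),stand=(390,340),rack=(240,262),front1top=(220,190),front2top=(235,205),bottle=(447,255),block=(222,325),off=(327,215),small=(289,180),mug=(370,220),saw=(270,420)).items(): print(n,W[v,u].round(3))
W2=cloud('side','d0')
for n,(u,v) in dict(roller=(316,245),bottle=(470,280),stand=(390,370)).items(): print(n,W2[v,u].round(3))
# top-down map
ext=(0.3,0.85,-0.4,0.4); s=1000
H=np.full((800,550),np.nan);C=np.zeros((800,550,3),np.uint8)
for nm,fn,w in(('scene','s0',W),('side','d0',W2)):
    im=np.load('pics/'+fn+'.npz')['im'].reshape(-1,3);p=w.reshape(-1,3)
    ok=~np.isnan(p[:,0]);p=p[ok];im=im[ok]
    i=((0.4-p[:,1])*s).astype(int);j=((p[:,0]-.3)*s).astype(int)
    m=(i>=0)&(i<800)&(j>=0)&(j<550)&(p[:,2]<.3)
    order=np.argsort(p[m,2]);C[i[m][order],j[m][order]]=im[m][order]
cv2.imwrite('pics/top0.png',cv2.resize(cv2.dilate(C,np.ones((2,2))),(412,600))[:,:,::-1])
```

```text
roller [0.505 0.207 0.138]
rest [0.48  0.171 0.06 ]
plate [0.525 0.19  0.066]
stand [0.547 0.03  0.012]
rack [0.441 0.326 0.017]
front1top [0.472 0.423 0.114]
front2top [0.471 0.37  0.115]
bottle [0.731 0.077 0.056]
block [0.339 0.223 0.025]
off [0.649 0.318 0.02 ]
small [0.617 0.403 0.074]
mug [0.664 0.214 0.079]
saw [0.309 0.044 0.012]
roller [0.507 0.194 0.132]
bottle [0.732 0.076 0.069]
stand [ 0.536 -0.006  0.01 ]
```

View pics/top0.png

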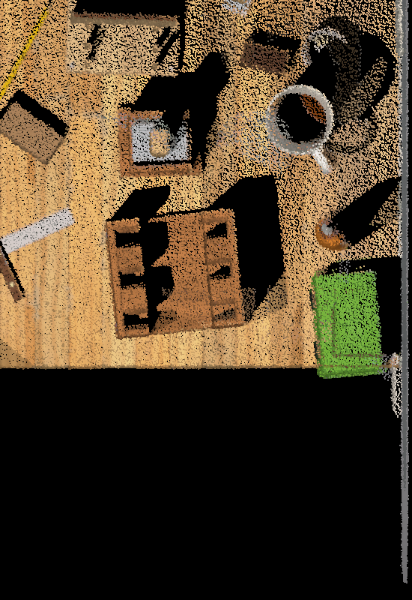

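```bash
cat >> h.py <<'E'
def rect(W,x0,x1,y0,y1,z0,z1):
    p=W.reshape(-1,3);m=(p[:,0]>x0)&(p[:,0]<x1)&(p[:,1]>y0)&(p[:,1]<y1)&(p[:,2]>z0)&(p[:,2]<z1)
    q=p[m]
    if len(q)<5: return None
    r=cv2.minAreaRect((q[:,:2]*1000).astype(np.float32)); return len(q),np.round(r[0],1),np.round(r[1],1),round(r[2],2),q[:,2].mean().round(4),np.median(q[:,2]).round(4)
E
python3 - <<'E'
from h import *
for c,f in(('scene','s0'),('side','d0')):
    W=cloud(c,f)
    print(c)
    print('stand',rect(W,.4,.66,-.1,.145,.078,.092))
    print('standall',rect(W,.4,.66,-.1,.13,.008,.1))
    print('rest',rect(W,.42,.6,.14,.27,.05,.075))
    print('handle',rect(W,.42,.6,.14,.27,.132,.15), rect(W,.42,.6,.14,.27,.1,.15))
    print('rack',rect(W,.36,.57,.25,.48,.010,.018))
    print('f1',rect(W,.36,.57,.40,.48,.105,.13))
    print('f2',rect(W,.36,.57,.34,.395,.105,.13))
    print('bench',np.nanmedian(W[...,2][(abs(W[...,0]-.4)<.03)&(abs(W[...,1]-.08)<.03)]))
E
```

```text
scene
stand (3435, array([533.8,  36. ]), array([172.8, 157.8]), 5.83, np.float64(0.0836), np.float64(0.0839))
standall (11530, array([532.6,  35.7]), array([175.4, 157.9]), 5.99, np.float64(0.0495), np.float64(0.0527))
rest (1536, array([513.4, 211.1]), array([84.2, 83.9]), 1.95, np.float64(0.0653), np.float64(0.066))
handle (263, array([512.7, 211.1]), array([34.6, 25.9]), 89.47, np.float64(0.1376), np.float64(0.1381)) (534, array([512.7, 210.4]), array([36. , 25.9]), 89.47, np.float64(0.1266), np.float64(0.1316))
rack (2144, array([443.9, 342.6]), array([142.7, 199.8]), 58.37, np.float64(0.0151), np.float64(0.0153))
f1 (772, array([468. , 426.7]), array([ 15.7, 141.2]), 88.01, np.float64(0.1161), np.float64(0.1161))
f2 (793, array([466.2, 374.5]), array([ 14.9, 139.9]), 88.2, np.float64(0.1164), np.float64(0.1161))
bench -0.0010368850716487613
side
stand (2903, array([533.6,  35.6]), array([171.5, 159.8]), 6.08, np.float64(0.0824), np.float64(0.0829))
standall (12068, array([533. ,  35.5]), array([176.8, 159.8]), 6.08, np.float64(0.0492), np.float64(0.0526))
rest (1411, array([512.2, 210.7]), array([83.1, 85.7]), 2.04, np.float64(0.0634), np.float64(0.0643))
handle (165, array([512.1, 209.6]), array([25.2, 35.5]), 0.96, np.float64(0.1359), np.float64(0.1365)) (513, array([511.9, 208.9]), array([36.2, 26.3]), 89.03, np.float64(0.1224), np.float64(0.1235))
rack (1217, array([463.1, 373.8]), array([154.2, 150.4]), 87.21, np.float64(0.0134), np.float64(0.0133))
f1 (643, array([467.5, 426. ]), array([ 18.6, 139.8]), 88.7, np.float64(0.1139), np.float64(0.1137))
f2 (702, array([465.6, 374.9]), array([ 18.6, 140.3]), 87.0, np.float64(0.1139), np.float64(0.1139))
bench -0.0020838185832346943
```

```bash
cat >> h.py <<'E'
def togo(x,y,z,yaw,tilt=True):
    """rotvec deg (tool) first to point down with tool y normal to yaw (front x dir); then shift in the rotated tool axes"""
    o=manip.get_obs(); Rc=R.from_quat(o['ee_rot']).as_matrix()
    a=np.deg2rad(yaw); Rt=np.array([[-np.cos(a),-np.sin(a),0],[-np.sin(a),np.cos(a),0],[0,0,-1]])
    rv=np.rad2deg(R.from_matrix(Rc.T@Rt).as_rotvec()); sh=Rt.T@(np.array([x,y,z])-o['position'])
    print('t',o['clock'].round(2),'pos',o['position'].round(4),'F',o['ft_force'].round(1),'grip',round(o['grip_width'],3),'j',o['joint_pos'].round(2))
    print('rot',rv.round(2),'shift',sh.round(4))
E
python3 -c "
from h import *
togo(.467,.400,.26,-1.7)"
```

```text
Traceback (most recent call last):
  File "h.py", line 29, in togo
    print('t',o['clock'].round(2),'pos',o['position'].round(4),'F',o['ft_force'].round(1),'grip',round(o['grip_width'],3),'j',o['joint_pos'].round(2))
              ^^^^^^^^^^^^^^^^
AttributeError: 'float' object has no attribute 'round'
```

```bash
sed -i "s/o\['clock'\].round(2)/round(o['clock'],2)/" h.py; python3 -c "
from h import *
togo(.467,.400,.26,-1.7)"
```

```text
t 0.15 pos [0.2205 0.5845 0.2307] F [ 0.  -0.6  0.5] grip 1.001 j [-1.23  0.33 -0.06  1.46  0.02  1.35 -0.09]
rot [-6.000e-02 -1.000e-02 -1.897e+01] shift [-0.2518 -0.1771 -0.0293]
```

Call:
{"op": "move_arm", "data": {
  "deltas": [
    [0,0,-0.01,0,0,-9.5,-0.2],
    [0,0,-0.02,0,0,-9.5,-0.2],
    [-0.05,-0.0354,0,0,0,0,-0.2],
    [-0.05,-0.0354,0,0,0,0,-0.2],
    [-0.05,-0.0354,0,0,0,0,-0.2],
    [-0.05,-0.0354,0,0,0,0,-0.2],
    [-0.05,-0.0354,0,0,0,0,-0.2],
    [0,0,0,0,0,0,-0.2],
    [0,0,0,0,0,0,-0.2]
  ],
  "force": 40
}}

```text
clock: 1.27
position: [0.4649, 0.4009, 0.261]
ee_rot: [0.015, 1.0, 0.0, -0.0]
ft_force: [-0.5, 0.3, -0.2]
grip_width: 0.399
```

Run:
```python
from h import *
togo(.467,.400,.26,-1.7)
snap('wrist','w1')
W=cloud('wrist','w1')
for a in((.40,.46),(.34,.398)):
    print(rect(W,.36,.57,*a,.105,.135))
```

```text
t 1.27 pos [0.4649 0.4009 0.261 ] F [-0.5  0.3 -0.2] grip 0.399 j [-0.83  0.29  0.06  1.45 -0.02  1.4   0.77]
rot [ 0.   -0.05  0.03] shift [-0.0022 -0.0008  0.001 ]
(2293, array([467.1, 426.2]), array([ 12.2, 139.9]), 88.07, np.float64(0.1197), np.float64(0.1209))
(2290, array([465. , 374.8]), array([ 12.3, 139.9]), 88.15, np.float64(0.1198), np.float64(0.121))
```

View pics/w1.png

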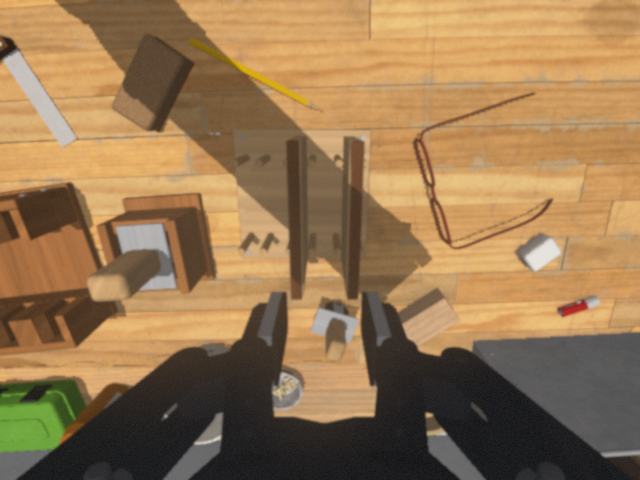

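Wrist view: both edgings are seen end-on, at columns ~295 and ~355. Both top rectangles measure 12 x 140 mm, which matches. I'll grasp the front at y=0.375.

```bash
python3 -c "
from h import *
togo(.465,.3748,.078,-1.85)"
```

```text
t 1.32 pos [0.4642 0.4016 0.2611] F [-0.3  0.2  0.4] grip 0.399 j [-0.83  0.29  0.06  1.45 -0.02  1.4   0.77]
rot [ 0.02 -0.05  0.27] shift [-0.0016 -0.0268  0.1831]
```

Call:
{"op": "move_arm", "data": {
  "deltas": [
    [-0.001,-0.026,0,0,0,0.2,-0.2],
    [0,0,0.045,0,0,0,-0.2],
    [0,0,0.045,0,0,0,-0.2],
    [0,0,0,0,0,0,-0.2],
    [0,0,0,0,0,0,-0.2]
  ]
}}

```text
clock: 1.95
position: [0.4655, 0.3759, 0.1732]
ee_rot: [0.016, 1.0, 0.001, 0.001]
ft_force: [0.6, -0.5, 0.6]
grip_width: 0.405
```

```bash
python3 -c "
from h import *
togo(.465,.3748,.078,-1.85)
snap('wrist','w2')
W=cloud('wrist','w2')
print(rect(W,.36,.57,.34,.398,.105,.135))"
```

```text
t 1.95 pos [0.4655 0.3759 0.1732] F [ 0.6 -0.5  0.6] grip 0.405 j [-0.81  0.31  0.06  1.62 -0.02  1.21  0.8 ]
rot [0.1  0.07 0.07] shift [ 0.0005 -0.0012  0.0952]
(4124, array([465.1, 374.9]), array([ 12. , 140.3]), 88.06, np.float64(0.1203), np.float64(0.121))
```

View pics/w2.png

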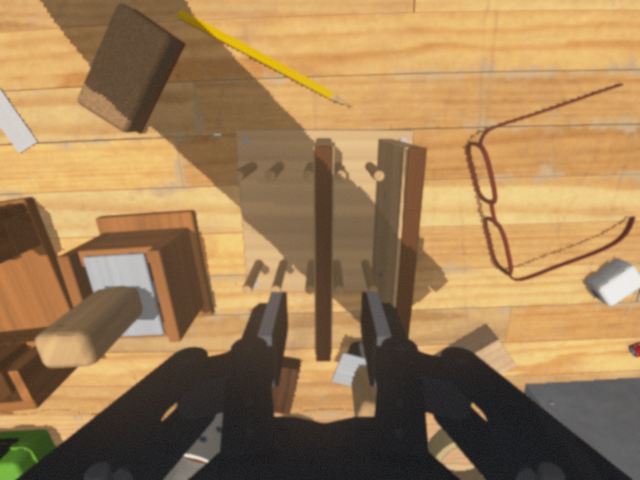

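Call:
{"op": "move_arm", "data": {
  "deltas": [
    [0,-0.001,0.04,0,0,0,-0.2],
    [0,0,0.035,0,0,0,-0.2],
    [0,0,0.02,0,0,0,-0.2],
    [0,0,0,0,0,0,-0.2],
    [0,0,0,0,0,0,-1],
    [0,0,0,0,0,0,-1],
    [0,0,0,0,0,0,-1],
    [0,0,0,0,0,0,-1],
    [0,0,0,0,0,0,-1]
  ],
  "force": 50
}}

```text
clock: 3.12
position: [0.4666, 0.3748, 0.0785]
ee_rot: [0.016, 1.0, 0.001, 0.001]
ft_force: [0.8, 0.3, 6.1]
grip_width: 0.133
```

```bash
python3 -c "
from h import *
togo(.465,.3748,.26,-1.85)"
```

```text
t 3.12 pos [0.4666 0.3748 0.0785] F [0.8 0.3 6.1] grip 0.133 j [-0.8   0.4   0.06  1.71 -0.03  1.03  0.8 ]
rot [ 0.17  0.15 -0.01] shift [ 0.0016 -0.     -0.1815]
```

Call:
{"op": "move_arm", "data": {
  "deltas": [
    [0,0,-0.02,0,0,0,-1],
    [0,0,-0.03,0,0,0,-1],
    [0,0,-0.04,0,0,0,-1],
    [0,0,-0.045,0,0,0,-1],
    [0,0,-0.045,0,0,0,-1],
    [0,0,0,0,0,-3.9,-1],
    [0,0,0,0,0,-3.9,-1],
    [0,0,0,0,0,0,-1]
  ]
}}

```text
clock: 4.12
position: [0.4655, 0.3735, 0.2568]
ee_rot: [-0.051, 0.999, 0.0, 0.0]
ft_force: [0.2, -0.2, -1.9]
grip_width: 0.134
```

```bash
python3 -c "
from h import *
togo(.5393,-.0187,.26,6)
snap('side','d1')"
```

```text
t 4.12 pos [0.4655 0.3735 0.2568] F [ 0.2 -0.2 -1.9] grip 0.134 j [-0.8   0.25  0.05  1.51 -0.01  1.38  0.93]
rot [ 0.02  0.02 -0.1 ] shift [-0.0324 -0.3977 -0.0032]
```

View pics/d1.png

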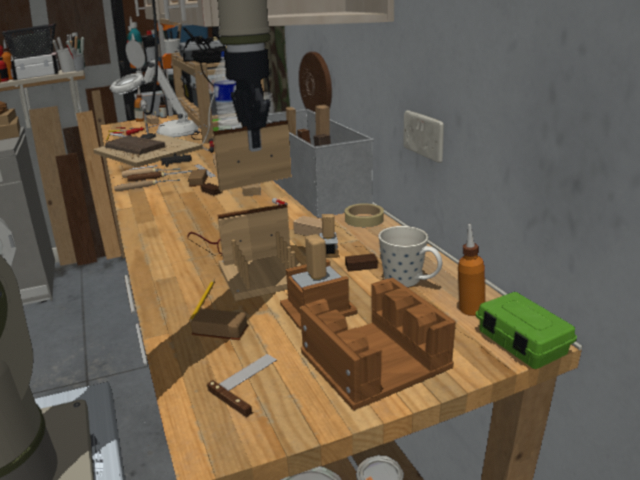

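The front hangs upright in the gripper at (252,155), clear of everything. Now I'll carry it over the stand.

Call:
{"op": "move_arm", "data": {
  "deltas": [
    [-0.004,-0.03,-0.003,0,0,0,-1],
    [-0.004,-0.05,0,0,0,0,-1],
    [-0.004,-0.05,0,0,0,0,-1],
    [-0.004,-0.05,0,0,0,0,-1],
    [-0.004,-0.05,0,0,0,0,-1],
    [-0.004,-0.05,0,0,0,0,-1],
    [-0.004,-0.05,0,0,0,0,-1],
    [-0.004,-0.04,0,0,0,0,-1],
    [0,-0.0277,0,0,0,0,-1],
    [0,0,0,0,0,0,-1]
  ]
}}

```text
clock: 5.42
position: [0.5384, -0.0215, 0.2595]
ee_rot: [-0.049, 0.999, -0.0, 0.0]
ft_force: [0.2, 0.7, -1.5]
grip_width: 0.135
```

```bash
python3 -c "
from h import *
togo(.5393,-.0187,.26,6)
snap('wrist','w3')
snap('scene','s3')
W=cloud('wrist','w3')
print('stand',rect(W,.4,.66,-.1,.145,.078,.092))
print('front',rect(W,.4,.66,-.1,.145,.25,.32))
W=cloud('scene','s3')
print('stand',rect(W,.4,.66,-.1,.13,.008,.1))
"
```

```text
t 5.42 pos [ 0.5384 -0.0215  0.2595] F [ 0.2  0.7 -1.5] grip 0.135 j [-0.36  0.12  0.34  1.67 -0.04  1.36  1.66]
rot [-0.03  0.01 -0.4 ] shift [-0.0012  0.0026 -0.0005]
stand (9114, array([533.4,  34.7]), array([170.2, 156.8]), 5.98, np.float64(0.084), np.float64(0.0843))
front (23921, array([523.4, -16.4]), array([84.3, 92.7]), 61.56, np.float64(0.3045), np.float64(0.3033))
stand (10399, array([532.8,  35.8]), array([176.4, 157.6]), 5.92, np.float64(0.0479), np.float64(0.0488))
```

View pics/w3.png

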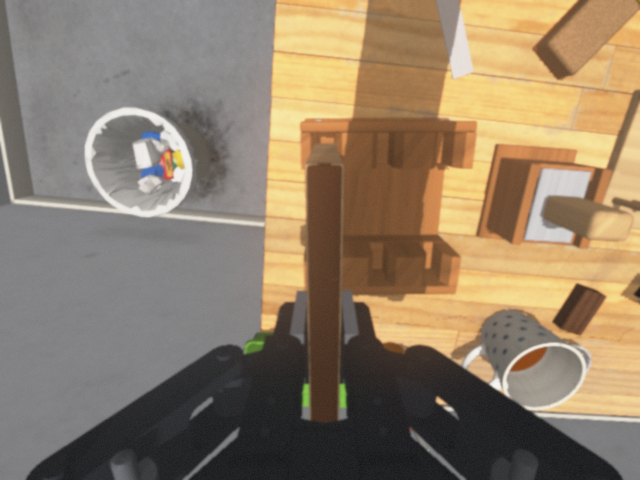

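View pics/s3.png

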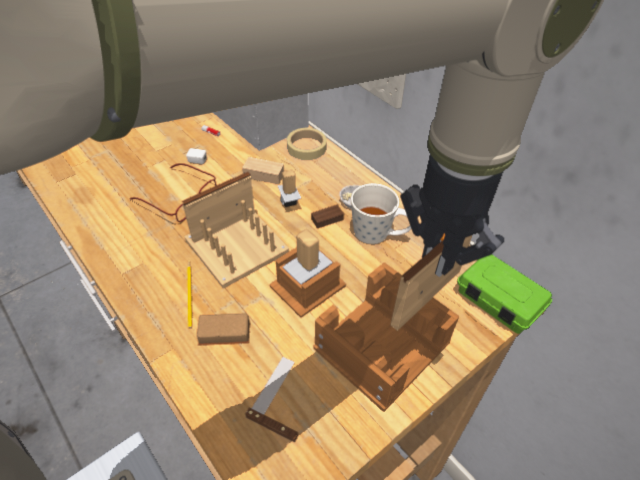

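Call:
{"op": "move_arm", "data": {
  "deltas": [
    [-0.002,0.002,0,0,0,-0.4,-1],
    [0,0,0.03,0,0,0,-1],
    [0,0,0.04,0,0,0,-1],
    [0,0,0.03,0,0,0,-1],
    [0,0,0,0,0,0,-1],
    [0,0,0,0,0,0,-1]
  ]
}}

```text
clock: 6.28
position: [0.541, -0.0159, 0.1607]
ee_rot: [-0.056, 0.998, 0.0, 0.001]
ft_force: [0.4, -0.2, -1.3]
grip_width: 0.135
```

```bash
python3 -c "
from h import *
togo(.5405,-.0195,.105,6)
snap('wrist','w4')
"
```

```text
t 6.28 pos [ 0.541  -0.0159  0.1607] F [ 0.4 -0.2 -1.3] grip 0.135 j [-0.35  0.2   0.33  1.79 -0.07  1.16  1.69]
rot [0.01 0.1  0.37] shift [ 0.0009 -0.0035  0.0557]
```

View pics/w4.png

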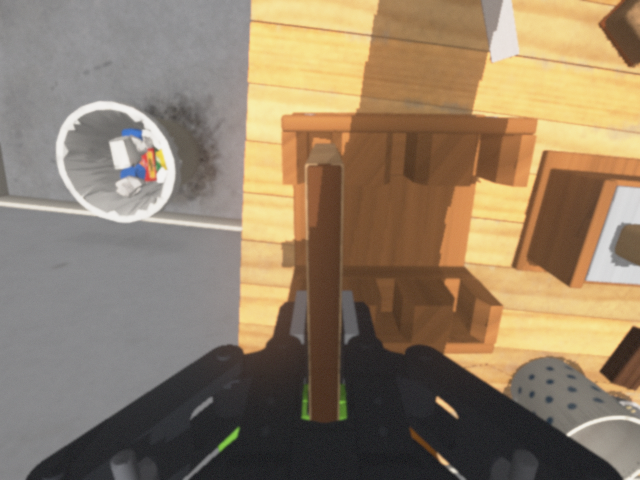

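Call:
{"op": "move_arm", "data": {
  "deltas": [
    [0,-0.002,0,0,0,0,-1],
    [0,0,0,0,0,0,-1],
    [0,0,0,0,0,0,-1]
  ]
}}

```text
clock: 6.7
position: [0.5406, -0.0185, 0.1596]
ee_rot: [-0.055, 0.998, 0.0, 0.0]
ft_force: [0.4, 0.1, -2.1]
grip_width: 0.127
```

```bash
python3 -c "
from h import *
for i in range(3):
  togo(.5405,-.0195,.105,6)
  snap('wrist','w5')
W=cloud('wrist','w5')
print('stand',rect(W,.4,.66,-.1,.12,.078,.092))
"
```

```text
t 6.7 pos [ 0.5406 -0.0185  0.1596] F [ 0.4  0.1 -2.1] grip 0.127 j [-0.35  0.2   0.34  1.8  -0.07  1.16  1.69]
rot [0.01 0.03 0.32] shift [ 0.0002 -0.001   0.0546]
t 6.75 pos [ 0.5405 -0.0185  0.1595] F [ 0.1 -0.1 -1.7] grip 0.135 j [-0.35  0.2   0.34  1.8  -0.07  1.16  1.69]
rot [0.01 0.02 0.33] shift [ 0.0001 -0.001   0.0545]
t 6.8 pos [ 0.5405 -0.0185  0.1594] F [ 0.2  0.3 -2.5] grip 0.133 j [-0.35  0.2   0.34  1.8  -0.07  1.16  1.69]
rot [0.01 0.01 0.33] shift [ 0.0001 -0.001   0.0544]
stand (16315, array([533.3,  34.8]), array([169.9, 156.9]), 6.0, np.float64(0.0839), np.float64(0.0843))
```

Now within 1 mm of the notch line, so I'll lower it in.

Call:
{"op": "move_arm", "data": {
  "deltas": [
    [0,-0.001,0.015,0,0,0.3,-1],
    [0,0,0.015,0,0,0,-1],
    [0,0,0.01,0,0,0,-1],
    [0,0,0.008,0,0,0,-1],
    [0,0,0.005,0,0,0,-1],
    [0,0,0,0,0,0,-1],
    [0,0,0,0,0,0,-1]
  ]
}}

```text
clock: 7.72
position: [0.5409, -0.0195, 0.1067]
ee_rot: [-0.053, 0.999, 0.0, 0.0]
ft_force: [0.5, -1.3, -1.1]
grip_width: 0.133
```

```bash
python3 -c "
from h import *
togo(.5405,-.0195,.104,6)
snap('side','d6')
"
```

```text
t 7.72 pos [ 0.5409 -0.0195  0.1067] F [ 0.5 -1.3 -1.1] grip 0.133 j [-0.34  0.26  0.33  1.85 -0.1   1.05  1.71]
rot [0.01 0.04 0.03] shift [0.0004 0.     0.0027]
```

View pics/d6.png

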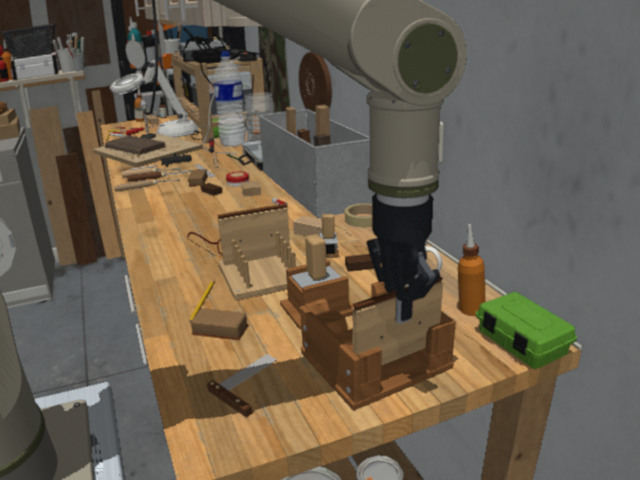

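The front is in the outer notches with no contact force. I'll lower it a last few mm, release and retreat.

Call:
{"op": "move_arm", "data": {
  "deltas": [
    [0,0,0.003,0,0,0,-1],
    [0,0,0.001,0,0,0,-1],
    [0,0,0,0,0,0,-0.2],
    [0,0,0,0,0,0,-0.2],
    [0,0,0,0,0,0,-0.2],
    [0,0,-0.03,0,0,0,-0.2],
    [0,0,-0.05,0,0,0,-0.2],
    [0,0,-0.06,0,0,0,-0.2],
    [0,0,-0.01,0,0,0,-0.2]
  ]
}}

```text
clock: 8.9
position: [0.5423, -0.0197, 0.2566]
ee_rot: [-0.052, 0.999, 0.0, 0.003]
ft_force: [0.1, -0.1, -0.9]
grip_width: 0.4
```

```bash
python3 -c "
from h import *
snap('wrist','w7')
W=cloud('wrist','w7')
print('f2',rect(W,.4,.66,-.05,.02,.13,.16))
togo(.467,.4262,.25,-1.9)
"
```

```text
f2 (2683, array([539.6, -19.7]), array([140.6,  12. ]), 6.1, np.float64(0.1452), np.float64(0.146))
t 8.95 pos [ 0.5419 -0.0195  0.2556] F [-0.6  1.   0.8] grip 0.398 j [-0.36  0.13  0.35  1.67 -0.05  1.35  1.67]
rot [0.04 0.29 7.93] shift [0.0896 0.443  0.0056]
```

View pics/w7.png

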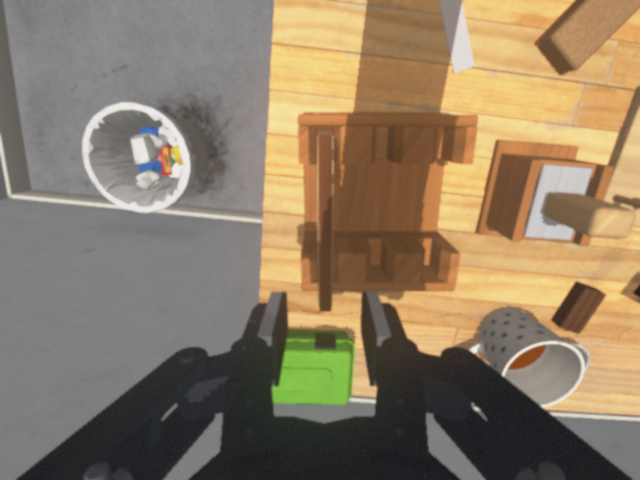

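The front is seated with its edging ~3 mm off (z 0.146). On to the second front.

Call:
{"op": "move_arm", "data": {
  "deltas": [
    [0,0,0,0,0,7.9,-0.2],
    [0.01,0.05,0,0,0,0,-0.2],
    [0.0114,0.056,0,0,0,0,-0.2],
    [0.0114,0.056,0,0,0,0,-0.2],
    [0.0114,0.056,0,0,0,0,-0.2],
    [0.0114,0.056,0,0,0,0,-0.2],
    [0.0114,0.056,0,0,0,0,-0.2],
    [0.0114,0.056,0,0,0,0,-0.2],
    [0.0114,0.056,0,0,0,0,-0.2],
    [0,0,0,0,0,0,-0.2]
  ]
}}

```text
clock: 10.2
position: [0.4616, 0.43, 0.2493]
ee_rot: [0.013, 1.0, -0.0, -0.002]
ft_force: [0.3, -0.9, -0.5]
grip_width: 0.402
```

Call:
{"op": "move_arm", "data": {
  "deltas": [
    [0,0,0.03,0,0,0,-0.2],
    [0,0,0.05,0,0,0,-0.2],
    [0,0,0,0,0,0,-0.2],
    [0,0,0,0,0,0,-0.2]
  ]
}}

```text
clock: 10.7
position: [0.4658, 0.4252, 0.1735]
ee_rot: [0.017, 1.0, 0.0, 0.0]
ft_force: [1.1, 0.3, 1.0]
grip_width: 0.4
```

```bash
python3 -c "
from h import *
snap('wrist','w8')
W=cloud('wrist','w8')
print('f1',rect(W,.36,.57,.39,.46,.105,.135))
togo(.467,.4262,.078,-1.9)
"
```

```text
f1 (4061, array([467.2, 426.4]), array([ 12. , 139.8]), 88.06, np.float64(0.1201), np.float64(0.121))
t 10.75 pos [0.4661 0.4256 0.1744] F [-0.9  0.1  0.3] grip 0.403 j [-0.85  0.38  0.04  1.52 -0.02  1.24  0.74]
rot [0.11 0.1  0.01] shift [-0.0009  0.0006  0.0964]
```

View pics/w8.png

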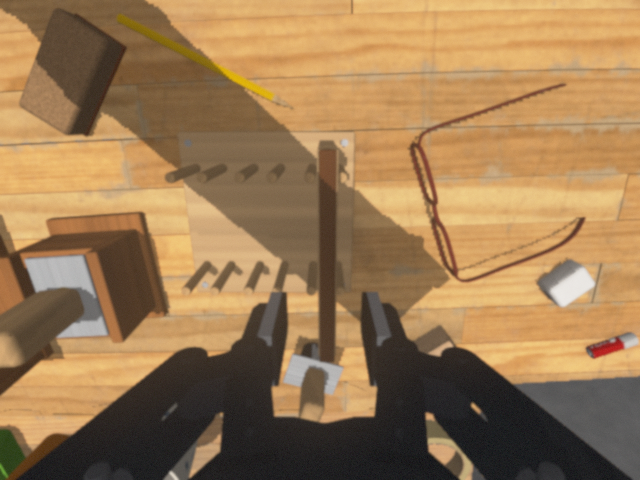

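The edging (column 327) is centred between the fingers. I'll grasp and lift.

Call:
{"op": "move_arm", "data": {
  "deltas": [
    [-0.001,0.0006,0.04,0,0,0,-0.2],
    [0,0,0.035,0,0,0,-0.2],
    [0,0,0.021,0,0,0,-0.2],
    [0,0,0,0,0,0,-0.2],
    [0,0,0,0,0,0,-1],
    [0,0,0,0,0,0,-1],
    [0,0,0,0,0,0,-1],
    [0,0,0,0,0,0,-1],
    [0,0,0,0,0,0,-1]
  ],
  "force": 50
}}

```text
clock: 11.88
position: [0.4673, 0.4268, 0.0786]
ee_rot: [0.016, 1.0, 0.001, 0.001]
ft_force: [-0.4, -0.1, 6.5]
grip_width: 0.135
```

Call:
{"op": "move_arm", "data": {
  "deltas": [
    [0,0,-0.02,0,0,0,-1],
    [0,0,-0.03,0,0,0,-1],
    [0,0,-0.04,0,0,0,-1],
    [0,0,-0.045,0,0,0,-1],
    [0,0,-0.045,0,0,0,-1],
    [0,0,0,0,0,-3.9,-1],
    [0,0,0,0,0,-3.9,-1],
    [0,0,0,0,0,0,-1]
  ]
}}

```text
clock: 12.88
position: [0.4662, 0.4256, 0.2576]
ee_rot: [-0.051, 0.999, 0.0, 0.0]
ft_force: [-0.5, -0.5, -1.5]
grip_width: 0.129
```

```bash
python3 -c "
from h import *
togo(.5278,.0899,.26,6)"
```

```text
t 12.88 pos [0.4662 0.4256 0.2576] F [-0.5 -0.5 -1.5] grip 0.129 j [-0.84  0.33  0.03  1.41 -0.01  1.4   0.87]
rot [ 0.04  0.04 -0.1 ] shift [-0.0262 -0.3403 -0.0024]
```

Call:
{"op": "move_arm", "data": {
  "deltas": [
    [-0.003,-0.03,-0.002,0,0,-0.1,-1],
    [-0.004,-0.05,0,0,0,0,-1],
    [-0.004,-0.05,0,0,0,0,-1],
    [-0.004,-0.05,0,0,0,0,-1],
    [-0.004,-0.05,0,0,0,0,-1],
    [-0.004,-0.05,0,0,0,0,-1],
    [-0.003,-0.04,0,0,0,0,-1],
    [0,-0.0203,0,0,0,0,-1],
    [0,0,0.02,0,0,0,-1],
    [0,0,0.02,0,0,0,-1]
  ]
}}

```text
clock: 14.12
position: [0.5279, 0.0897, 0.2187]
ee_rot: [-0.051, 0.999, 0.0, 0.0]
ft_force: [0.6, 0.4, -1.4]
grip_width: 0.135
```

Call:
{"op": "move_arm", "data": {
  "deltas": [
    [0,0,0.03,0,0,0,-1],
    [0,0,0.03,0,0,0,-1],
    [0,0,0,0,0,0,-1],
    [0,0,0,0,0,0,-1],
    [0,0,0,0,0,0,-1]
  ]
}}

```text
clock: 14.75
position: [0.5287, 0.0903, 0.1599]
ee_rot: [-0.052, 0.999, 0.0, 0.001]
ft_force: [0.2, -0.9, -1.5]
grip_width: 0.131
```

```bash
python3 -c "
from h import *
snap('side','d9')
togo(.5278,.0896,.105,6)"
```

```text
t 14.8 pos [0.5285 0.0902 0.1596] F [-1.  -0.1 -1.8] grip 0.133 j [-0.46  0.19  0.23  1.8  -0.05  1.15  1.46]
rot [0.03 0.11 0.01] shift [ 0.0008 -0.0005  0.0546]
```

View pics/d9.png

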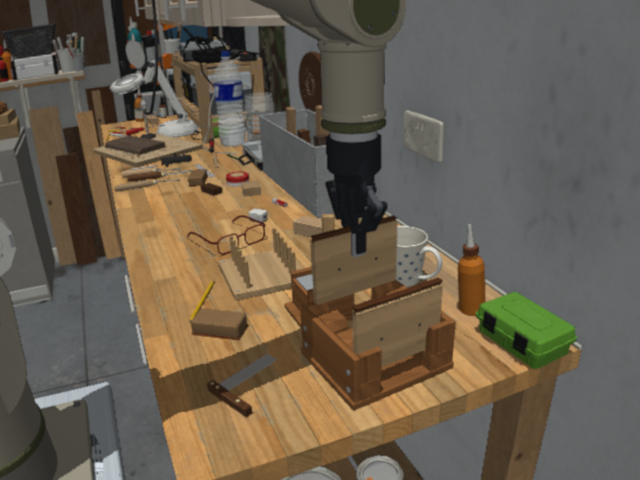

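The first front stands in its notches and the second is poised over the far pair. I'll lower it.

Call:
{"op": "move_arm", "data": {
  "deltas": [
    [0.0005,-0.0005,0.015,0,0,0,-1],
    [0,0,0.015,0,0,0,-1],
    [0,0,0.01,0,0,0,-1],
    [0,0,0.008,0,0,0,-1],
    [0,0,0.005,0,0,0,-1],
    [0,0,0.002,0,0,0,-1],
    [0,0,0,0,0,0,-1],
    [0,0,0,0,0,0,-1]
  ]
}}

```text
clock: 15.8
position: [0.5276, 0.0896, 0.1036]
ee_rot: [-0.053, 0.999, 0.0, 0.0]
ft_force: [-1.3, -0.2, 2.3]
grip_width: 0.135
```

```bash
python3 -c "
from h import *
togo(.5278,.0896,.104,6)"
```

```text
t 15.8 pos [0.5276 0.0896 0.1036] F [-1.3 -0.2  2.3] grip 0.135 j [-0.45  0.25  0.22  1.86 -0.06  1.04  1.47]
rot [0.01 0.04 0.03] shift [-0.0002  0.     -0.0004]
```

Call:
{"op": "move_arm", "data": {
  "deltas": [
    [0,0,0,0,0,0,-0.2],
    [0,0,0,0,0,0,-0.2],
    [0,0,0,0,0,0,-0.2],
    [0,0,-0.03,0,0,0,-0.2],
    [0,0,-0.05,0,0,0,-0.2],
    [0,0,-0.06,0,0,0,0],
    [0,0,-0.01,0,0,0,0.3],
    [0,0,0,0,0,0,0.3],
    [0,0,0,0,0,0,0.3]
  ]
}}

```text
clock: 16.92
position: [0.5267, 0.0894, 0.2516]
ee_rot: [-0.053, 0.999, -0.0, -0.001]
ft_force: [-0.7, -0.7, 0.6]
grip_width: 0.65
```

```bash
python3 -c "
from h import *
snap('wrist','w10')
W=cloud('wrist','w10')
print('f2',rect(W,.4,.66,-.05,.02,.13,.16))
print('f1',rect(W,.4,.66,.06,.12,.13,.16))
print('handle',rect(W,.42,.6,.14,.27,.132,.15))
togo(.5125,.21,.26,0)
"
```

```text
f2 (3925, array([539.3, -19.1]), array([140.7,  12.4]), 6.18, np.float64(0.1426), np.float64(0.1454))
f1 (2736, array([527.4,  89.1]), array([140.2,  12. ]), 6.0, np.float64(0.1451), np.float64(0.146))
handle (1349, array([516.7, 197.4]), array([26.1, 34.7]), 1.8, np.float64(0.1374), np.float64(0.1378))
t 16.98 pos [0.5267 0.0894 0.2516] F [-0.5 -0.3 -1.4] grip 0.647 j [-0.47  0.12  0.24  1.68 -0.03  1.35  1.45]
rot [-0.04 -0.15  6.03] shift [ 0.0142  0.1206 -0.0084]
```

View pics/w10.png

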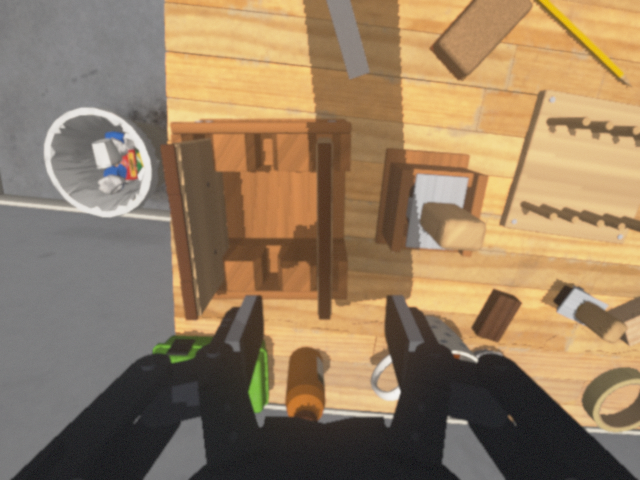

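Both fronts are seated, with edgings at z≈0.146. The handle now reads (0.517,0.197), so the rest has been knocked ~14 mm. I'll grip the roller across its x so it resists pitching. First I'll turn the wrist and move above it.

Call:
{"op": "move_arm", "data": {
  "deltas": [
    [0,0.03,0,0,0,0,0.3],
    [0,0.03,0,0,0,10,0.3],
    [0,0,0,0,0,10,0.3],
    [0,0,0,0,0,10,0.3],
    [0,0,0,0,0,10,0.3],
    [0,0,0,0,0,10,0.3],
    [0,0,0,0,0,10,0.3],
    [0,0,0,0,0,10,0.3],
    [0,0,0,0,0,10,0.3],
    [0,0,0,0,0,10,0.3]
  ]
}}

```text
clock: 18.23
position: [0.5206, 0.149, 0.2519]
ee_rot: [0.671, 0.741, -0.001, -0.0]
ft_force: [0.1, -0.0, -0.0]
grip_width: 0.652
```

```bash
python3 -c "
from h import *
snap('scene','s11')
W=cloud('scene','s11')
print('handle',rect(W,.42,.6,.14,.27,.105,.15))
print('rest',rect(W,.42,.6,.13,.27,.045,.075),rect(W,.42,.6,.135,.27,.005,.075))
togo(.5167,.1974,.26,-88.2)
"
```

```text
handle (508, array([516.6, 198.5]), array([26.1, 36.7]), 4.48, np.float64(0.1286), np.float64(0.1335))
rest (1656, array([517.6, 199.5]), array([84.2, 83.9]), 2.43, np.float64(0.0641), np.float64(0.0658)) (2827, array([516.1, 199.2]), array([108.8,  92.6]), 1.78, np.float64(0.0461), np.float64(0.0557))
t 18.27 pos [0.5206 0.149  0.2519] F [0.5 0.2 0.6] grip 0.649 j [-0.62  0.13  0.29  1.67 -0.04  1.35 -0.24]
rot [-0.12  0.04  3.39] shift [ 0.0485 -0.0024 -0.0081]
```

View pics/s11.png

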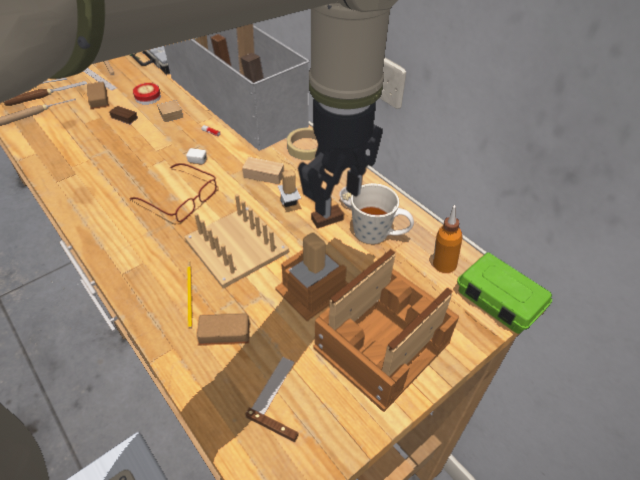

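The scene view agrees: the rest is at about (0.516,0.199) with yaw ~1.8°.

Call:
{"op": "move_arm", "data": {
  "deltas": [
    [0,0,0,0,0,3.4,0.3],
    [0.048,-0.003,0,0,0,0,0.3],
    [0,0,0.03,0,0,0,0.3],
    [0,0,0.03,0,0,0,0.3],
    [0,0,0,0,0,0,0.3],
    [0,0,0,0,0,0,0.3]
  ]
}}

```text
clock: 19.02
position: [0.5162, 0.197, 0.1941]
ee_rot: [0.69, 0.723, 0.0, 0.0]
ft_force: [-0.4, -1.0, 1.0]
grip_width: 0.647
```

```bash
python3 -c "
from h import *
snap('wrist','w12')
W=cloud('wrist','w12')
print('handle',rect(W,.42,.6,.14,.27,.132,.15))
print('plate',rect(W,.42,.6,.14,.27,.061,.069))
togo(.5167,.1974,.085,-88.2)
"
```

```text
handle (2118, array([516.4, 199.3]), array([25.9, 34.8]), 1.64, np.float64(0.1375), np.float64(0.138))
plate (4568, array([516. , 203.2]), array([81.6, 73.3]), 2.23, np.float64(0.0651), np.float64(0.0655))
t 19.07 pos [0.5165 0.1971 0.1945] F [-0.9 -0.2  0.4] grip 0.651 j [-0.67  0.19  0.25  1.72 -0.05  1.23 -0.36]
rot [ 0.08 -0.04  0.87] shift [0.0003 0.0002 0.1095]
```

View pics/w12.png

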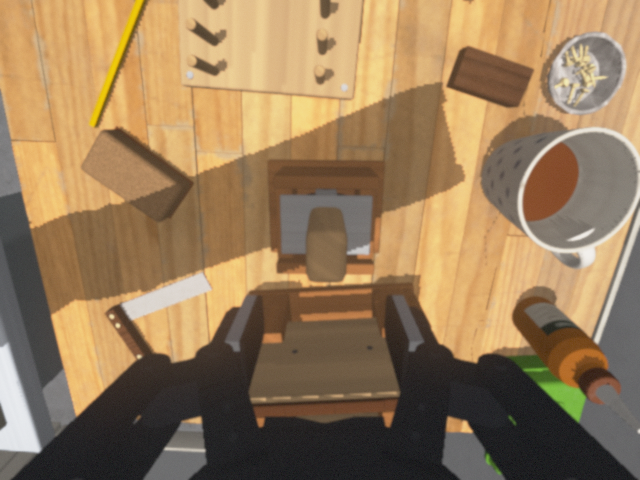

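The handle is centred at (327,240) between the finger columns. I'll descend and grip.

Call:
{"op": "move_arm", "data": {
  "deltas": [
    [0.002,0,0,0,0,0.8,0.3],
    [0,0,0.04,0,0,0,0.3],
    [0,0,0.04,0,0,0,0.3],
    [0,0,0.029,0,0,0,0.3],
    [0,0,0,0,0,0,0.3],
    [0,0,0,0,0,0,0.3]
  ]
}}

```text
clock: 19.82
position: [0.5167, 0.1995, 0.0859]
ee_rot: [0.696, 0.718, 0.001, 0.0]
ft_force: [-0.5, -0.3, 0.4]
grip_width: 0.646
```

```bash
python3 -c "
from h import *
togo(.5164,.199,.085,-88.3)
snap('wrist','w13')
"
```

```text
t 19.82 pos [0.5167 0.1995 0.0859] F [-0.5 -0.3  0.4] grip 0.646 j [-0.66  0.31  0.24  1.83 -0.09  1.01 -0.35]
rot [ 0.1  -0.06  0.12] shift [-0.0004 -0.0003  0.0009]
```

View pics/w13.png

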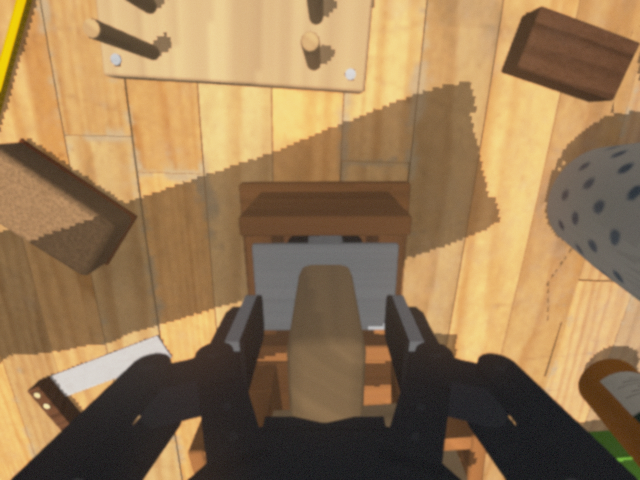

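Call:
{"op": "move_arm", "data": {
  "deltas": [
    [0,0,0,0,0,0,-1],
    [0,0,0,0,0,0,-1],
    [0,0,0,0,0,0,-1],
    [0,0,0,0,0,0,-1],
    [0,0,0,0,0,0,-1]
  ],
  "force": 100
}}

```text
clock: 20.5
position: [0.5166, 0.1993, 0.0856]
ee_rot: [0.696, 0.718, 0.001, 0.0]
ft_force: [0.9, -0.7, 6.1]
grip_width: 0.292
```

```bash
python3 -c "
from h import *
togo(.5164,.199,.085,-88.3)
"
```

```text
t 20.5 pos [0.5166 0.1993 0.0856] F [ 0.9 -0.7  6.1] grip 0.292 j [-0.66  0.31  0.24  1.83 -0.09  1.01 -0.35]
rot [ 0.11 -0.07  0.12] shift [-0.0003 -0.0002  0.0006]
```

Call:
{"op": "move_arm", "data": {
  "deltas": [
    [0,0,-0.02,0,0,0,-1],
    [0,0,-0.03,0,0,0,-1],
    [0,0,-0.05,0,0,0,-1],
    [0,0,-0.05,0,0,0,-1],
    [0,0,-0.04,0,0,0,-1],
    [0,0,-0.02,0,0,-4.2,-1],
    [0,0,0,0,0,0,-1],
    [0,0,0,0,0,0,-1]
  ]
}}

```text
clock: 21.5
position: [0.5152, 0.1987, 0.2927]
ee_rot: [0.67, 0.743, -0.001, -0.0]
ft_force: [0.2, 1.1, -3.6]
grip_width: 0.29
```

```bash
python3 -c "
from h import *
snap('side','d14');snap('scene','s14')
W=cloud('scene','s14')
print('rest',rect(W,.42,.6,.135,.27,.005,.075))
togo(.5274,.0891,.26,-84)
"
```

```text
rest (3347, array([516.7, 198.8]), array([109.4,  92.3]), 1.79, np.float64(0.0416), np.float64(0.0447))
t 21.6 pos [0.5152 0.1988 0.2928] F [-0.6  0.7 -4. ] grip 0.29 j [-0.68  0.14  0.26  1.57 -0.04  1.44 -0.32]
rot [-0.13  0.05 -0.03] shift [-0.1103  0.0007  0.0328]
```

View pics/d14.png

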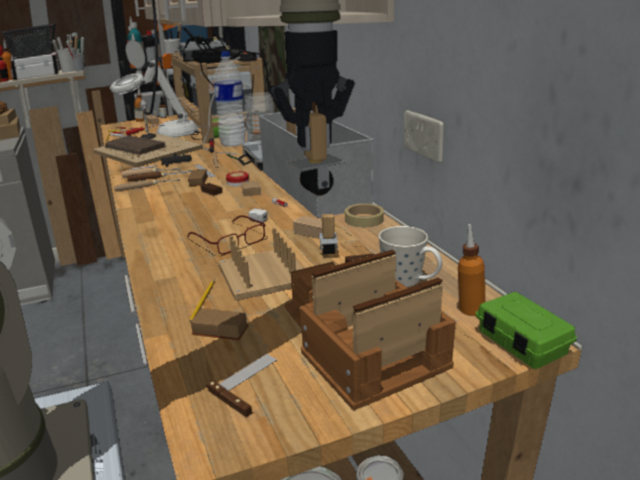

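The roller is held upright, with its wheel at (317,180). Next I'll take it above the +x end of front A (y 0.089).

Call:
{"op": "move_arm", "data": {
  "deltas": [
    [-0.04,0.02,0,0,0,0,-1],
    [-0.04,0.02,0,0,0,0,-1],
    [-0.03,0.013,0,0,0,0,-1],
    [0,0,0.03,0,0,0,-1],
    [0,0,0.03,0,0,0,-1],
    [0,0,0,0,0,0,-1],
    [0,0,0,0,0,0,-1],
    [0,0,0,0,0,0,-1]
  ]
}}

```text
clock: 22.6
position: [0.5807, 0.0953, 0.2357]
ee_rot: [0.669, 0.743, 0.001, 0.001]
ft_force: [-0.6, 0.2, -3.7]
grip_width: 0.288
```

```bash
python3 -c "
from h import *
snap('side','d15');
c,s=np.cos(np.deg2rad(6)),np.sin(np.deg2rad(6))
togo(.5274+.0525*c,.0891+.0525*s,.2146,-84)
"
```

```text
t 22.65 pos [0.5806 0.0953 0.2356] F [ 0.3 -1.4 -3.7] grip 0.29 j [-0.53  0.25  0.34  1.58 -0.09  1.33 -0.07]
rot [ 0.11 -0.03  0.03] shift [-0.0006 -0.001   0.021 ]
```

View pics/d15.png

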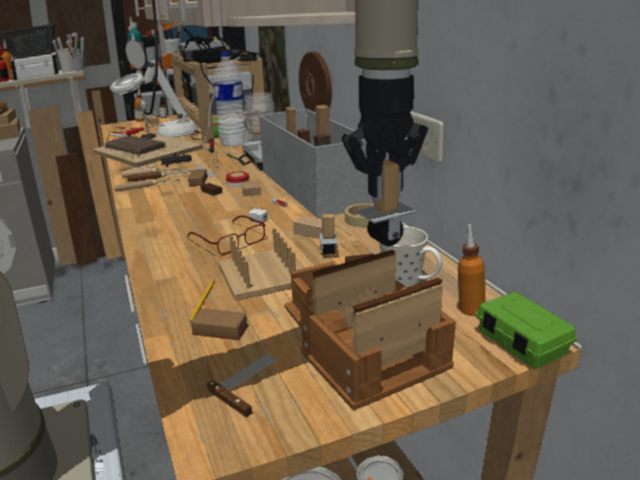

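The wheel is over the far end of front A. I'll press down in small steps.

Call:
{"op": "move_arm", "data": {
  "deltas": [
    [-0.0005,-0.001,0.008,0,0,0,-1],
    [0,0,0.008,0,0,0,-1],
    [0,0,0.003,0,0,0,-1],
    [0,0,0.002,0,0,0,-1],
    [0,0,0,0,0,0,-1]
  ]
}}

```text
clock: 23.28
position: [0.5799, 0.0947, 0.2144]
ee_rot: [0.669, 0.743, 0.001, 0.001]
ft_force: [0.3, 0.4, 4.5]
grip_width: 0.291
```

Call:
{"op": "move_arm", "data": {
  "deltas": [
    [0,0,0.002,0,0,0,-1],
    [0,0,0,0,0,0,-1]
  ]
}}

```text
clock: 23.52
position: [0.581, 0.0948, 0.2141]
ee_rot: [0.669, 0.743, 0.002, 0.001]
ft_force: [1.2, 0.3, 14.8]
grip_width: 0.291
```

Call:
{"op": "move_arm", "data": {
  "deltas": [
    [0,0,0.002,0,0,0,-1],
    [0,0,0,0,0,0,-1]
  ]
}}

```text
clock: 23.78
position: [0.5821, 0.0951, 0.2139]
ee_rot: [0.669, 0.743, 0.004, 0.002]
ft_force: [0.4, -1.3, 23.3]
grip_width: 0.292
```

Contact is firm, about 27 N net, with height matching the flat strip. I'll roll toward -x.

Call:
{"op": "move_arm", "data": {
  "deltas": [
    [0,-0.006,0,0,0,0,-1],
    [0,-0.01,0,0,0,0,-1],
    [0,-0.01,0,0,0,0,-1],
    [0,-0.01,0,0,0,0,-1],
    [0,-0.01,0,0,0,0,-1]
  ]
}}

```text
clock: 24.4
position: [0.5369, 0.0903, 0.214]
ee_rot: [0.669, 0.743, 0.005, 0.003]
ft_force: [6.2, 0.1, 21.2]
grip_width: 0.295
```

```bash
python3 -c "
from h import *
snap('side','d16');
c,s=np.cos(np.deg2rad(6)),np.sin(np.deg2rad(6))
togo(.5274-.0525*c,.0891-.0525*s,.2146,-84)
"
```

```text
t 24.45 pos [0.5361 0.0902 0.214 ] F [ 2.8  0.1 22.4] grip 0.291 j [-0.55  0.15  0.33  1.73 -0.05  1.26 -0.1 ]
rot [ 0.61 -0.13  0.01] shift [-0.0002 -0.0613 -0.0006]
```

View pics/d16.png

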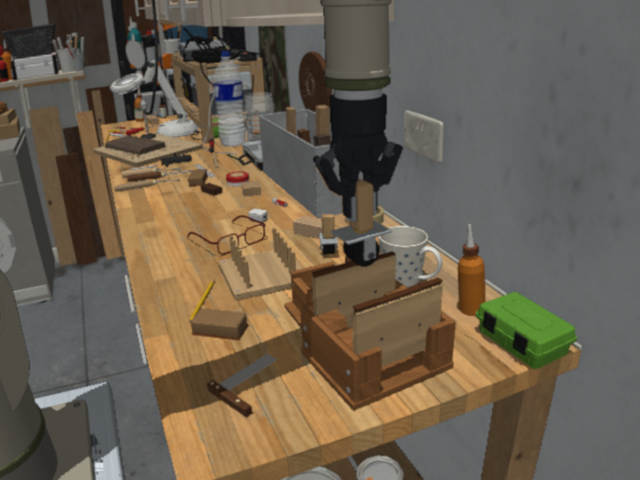

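Rolling works: height holds and Fx stays small. I'll continue to the near end and roll back.

Call:
{"op": "move_arm", "data": {
  "deltas": [
    [0,-0.01,0,0,0,0,-1],
    [0,-0.01,0,0,0,0,-1],
    [0,-0.01,0,0,0,0,-1],
    [0,-0.01,0,0,0,0,-1],
    [0,-0.01,0,0,0,0,-1],
    [0,-0.01,0,0,0,0,-1],
    [0,-0.003,0,0,0,0,-1],
    [0,0,0,0,0,0,-1]
  ]
}}

```text
clock: 25.45
position: [0.4737, 0.084, 0.2138]
ee_rot: [0.669, 0.743, 0.004, 0.002]
ft_force: [-0.8, -1.2, 26.3]
grip_width: 0.294
```

Call:
{"op": "move_arm", "data": {
  "deltas": [
    [0,0.008,0.001,0,0,0,-1],
    [0,0.012,0,0,0,0,-1],
    [0,0.012,0,0,0,0,-1],
    [0,0.012,0,0,0,0,-1],
    [0,0.012,0,0,0,0,-1],
    [0,0.012,0,0,0,0,-1],
    [0,0.012,0,0,0,0,-1],
    [0,0.012,0,0,0,0,-1],
    [0,0.01,0,0,0,0,-1],
    [0,0.008,0,0,0,0,-1]
  ]
}}

```text
clock: 26.7
position: [0.5837, 0.0953, 0.2138]
ee_rot: [0.669, 0.743, 0.004, 0.003]
ft_force: [-2.9, -0.0, 29.3]
grip_width: 0.289
```

Call:
{"op": "move_arm", "data": {
  "deltas": [
    [0,0,0,0,0,0,-1],
    [0,0,-0.01,0,0,0,-1],
    [0,0,-0.03,0,0,0,-1],
    [0,0,-0.04,0,0,0,-1],
    [0,0,0,0,0,0,-1],
    [0,0,0,0,0,0,-1]
  ]
}}

```text
clock: 27.45
position: [0.5794, 0.0947, 0.2867]
ee_rot: [0.669, 0.743, -0.001, -0.001]
ft_force: [0.1, -0.3, -4.5]
grip_width: 0.289
```

```bash
python3 -c "
from h import *
snap('side','d17');snap('wrist','w17')
W=cloud('wrist','w17')
print('f1',rect(W,.4,.66,.06,.12,.13,.16))
W=cloud('side','d17')
for lo,hi in((.06,.12),(-.05,.01)):
  m=(W[...,2]>.13)&(W[...,2]<.16)&(W[...,1]>lo)&(W[...,1]<hi)&(W[...,0]>.44)&(W[...,0]<.62)
  q=W[m]
  for a in np.arange(.46,.61,.015):
    k=abs(q[:,0]-a)<.0075
    if k.sum(): print(a.round(3),np.percentile(q[k,2],95).round(4),end='; ')
  print()
togo(.5393,-.0195,.26,-84)
"
```

```text
f1 (2424, array([526.8,  90. ]), array([140.7,  12. ]), 6.14, np.float64(0.141), np.float64(0.1423))
0.46 0.1422; 0.475 0.142; 0.49 0.1424; 0.505 0.1419; 0.52 0.1422; 0.535 0.1421; 0.55 0.1424; 0.565 0.1424; 0.58 0.1422; 0.595 0.1421; 
0.475 0.1462; 0.49 0.146; 0.505 0.1456; 0.52 0.145; 0.535 0.1452; 0.55 0.1451; 0.565 0.1452; 0.58 0.146; 0.595 0.1463; 
t 27.55 pos [0.5793 0.0946 0.2864] F [ 0.2  0.2 -4.1] grip 0.288 j [-0.53  0.23  0.35  1.5  -0.08  1.44 -0.07]
rot [-0.18  0.03  0.03] shift [-0.1093 -0.0517  0.0264]
```

View pics/d17.png

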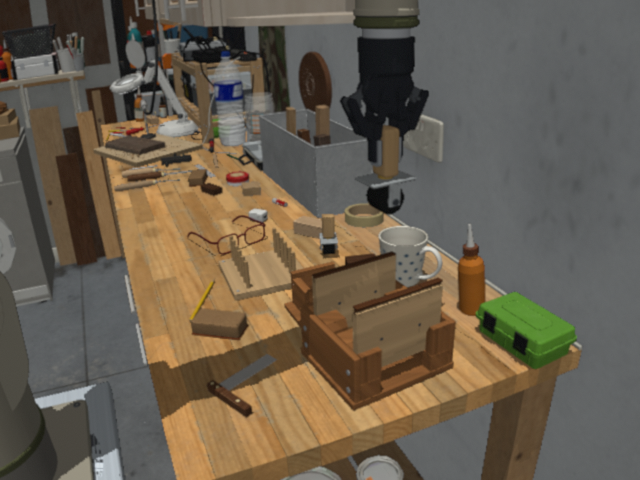

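View pics/w17.png

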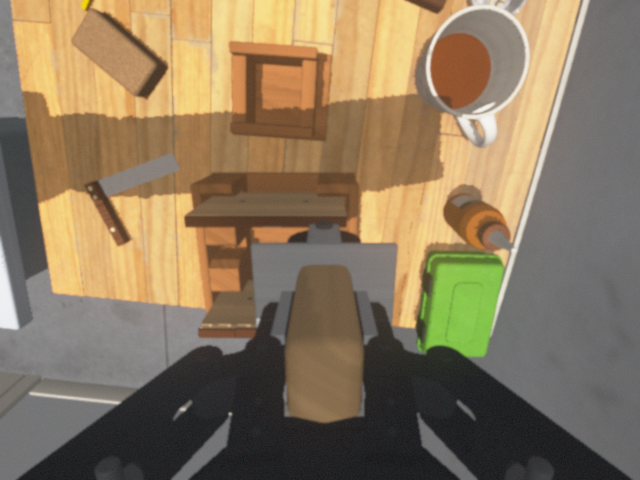

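Front A's edging now reads a uniform 0.142 along its whole length, against 0.145–0.146 on B, so it is flat. On to front B.

Call:
{"op": "move_arm", "data": {
  "deltas": [
    [-0.04,0,0,0,0,0,-1],
    [-0.04,0,0,0,0,0,-1],
    [-0.029,0.001,0,0,0,0,-1],
    [0,0,0.03,0,0,0,-1],
    [0,0,0.02,0,0,0,-1],
    [0,0,0,0,0,0,-1],
    [0,0,0,0,0,0,-1],
    [0,0,0,0,0,0,-1]
  ]
}}

```text
clock: 28.55
position: [0.593, -0.0136, 0.2392]
ee_rot: [0.669, 0.743, 0.001, 0.0]
ft_force: [0.4, 0.5, -3.4]
grip_width: 0.288
```

```bash
python3 -c "
from h import *
c,s=np.cos(np.deg2rad(6)),np.sin(np.deg2rad(6))
togo(.5394+.0525*c,-.0193+.0525*s,.2140,-84)
"
```

```text
t 28.55 pos [ 0.593  -0.0136  0.2392] F [ 0.4  0.5 -3.4] grip 0.288 j [-0.4   0.26  0.42  1.56 -0.11  1.34  0.14]
rot [ 0.08 -0.    0.03] shift [-0.0001 -0.0014  0.0252]
```

Total to go is 25 mm, plus about 5 mm of preload.

Call:
{"op": "move_arm", "data": {
  "deltas": [
    [0,-0.001,0.01,0,0,0,-1],
    [0,0,0.01,0,0,0,-1],
    [0,0,0.004,0,0,0,-1],
    [0,0,0.002,0,0,0,-1],
    [0,0,0.002,0,0,0,-1],
    [0,0,0.001,0,0,0,-1],
    [0,0,0,0,0,0,-1]
  ]
}}

```text
clock: 29.42
position: [0.5947, -0.0137, 0.2139]
ee_rot: [0.669, 0.743, 0.004, 0.003]
ft_force: [-0.1, -0.6, 22.4]
grip_width: 0.293
```

Call:
{"op": "move_arm", "data": {
  "deltas": [
    [0,-0.007,0,0,0,0,-1],
    [0,-0.012,0,0,0,0,-1],
    [0,-0.012,0,0,0,0,-1],
    [0,-0.012,0,0,0,0,-1],
    [0,-0.012,0,0,0,0,-1],
    [0,-0.012,0,0,0,0,-1],
    [0,-0.012,0,0,0,0,-1],
    [0,-0.012,0,0,0,0,-1],
    [0,-0.012,0,0,0,0,-1],
    [0,-0.006,0,0,0,0,-1]
  ]
}}

```text
clock: 30.68
position: [0.4865, -0.0251, 0.2139]
ee_rot: [0.669, 0.743, 0.004, 0.003]
ft_force: [1.7, 0.1, 24.4]
grip_width: 0.291
```

Call:
{"op": "move_arm", "data": {
  "deltas": [
    [0,0.008,0.001,0,0,0,-1],
    [0,0.012,0,0,0,0,-1],
    [0,0.012,0,0,0,0,-1],
    [0,0.012,0,0,0,0,-1],
    [0,0.012,0,0,0,0,-1],
    [0,0.012,0,0,0,0,-1],
    [0,0.012,0,0,0,0,-1],
    [0,0.012,0,0,0,0,-1],
    [0,0.01,0,0,0,0,-1],
    [0,0.007,0,0,0,0,-1]
  ]
}}

```text
clock: 31.92
position: [0.5953, -0.0138, 0.2138]
ee_rot: [0.669, 0.743, 0.004, 0.003]
ft_force: [-1.2, 0.4, 29.1]
grip_width: 0.287
```

Call:
{"op": "move_arm", "data": {
  "deltas": [
    [0,0,0,0,0,0,-1],
    [0,0,-0.01,0,0,0,-1],
    [0,0,-0.03,0,0,0,-1],
    [0,0,-0.04,0,0,0,-1],
    [0,0,0,0,0,0,-1],
    [0,0,0,0,0,0,-1]
  ]
}}

```text
clock: 32.67
position: [0.5909, -0.0137, 0.2868]
ee_rot: [0.669, 0.743, -0.001, -0.001]
ft_force: [-0.7, -0.4, -5.1]
grip_width: 0.293
```

```bash
python3 -c "
from h import *
snap('side','d18');snap('scene','s18')
W=cloud('side','d18')
for lo,hi in((.06,.12),(-.05,.01)):
  m=(W[...,2]>.13)&(W[...,2]<.16)&(W[...,1]>lo)&(W[...,1]<hi)&(W[...,0]>.44)&(W[...,0]<.62)
  q=W[m]
  for a in np.arange(.46,.62,.015):
    k=abs(q[:,0]-a)<.0075
    if k.sum(): print(a.round(3),np.percentile(q[k,2],95).round(4),end='; ')
  print()
W=cloud('scene','s18')
print('rest',rect(W,.42,.6,.135,.27,.005,.075))
togo(.5167,.1988,.28,-88.2)
"
```

```text
0.46 0.142; 0.475 0.142; 0.49 0.1424; 0.505 0.142; 0.52 0.1422; 0.535 0.1421; 0.55 0.1422; 0.565 0.1421; 0.58 0.1421; 0.595 0.1422; 
0.475 0.1417; 0.49 0.1425; 0.505 0.1422; 0.52 0.1419; 0.535 0.1418; 0.55 0.1418; 0.565 0.142; 0.58 0.1418; 0.595 0.1421; 0.61 0.1415; 
rest (3356, array([517. , 199.7]), array([110.4,  93.3]), 2.22, np.float64(0.0414), np.float64(0.0442))
t 32.77 pos [ 0.5908 -0.0137  0.2865] F [-0.9 -0.1 -4.2] grip 0.291 j [-0.4   0.24  0.43  1.49 -0.1   1.44  0.13]
rot [-0.17  0.    4.23] shift [ 0.2147 -0.0674  0.0065]
```

View pics/s18.png

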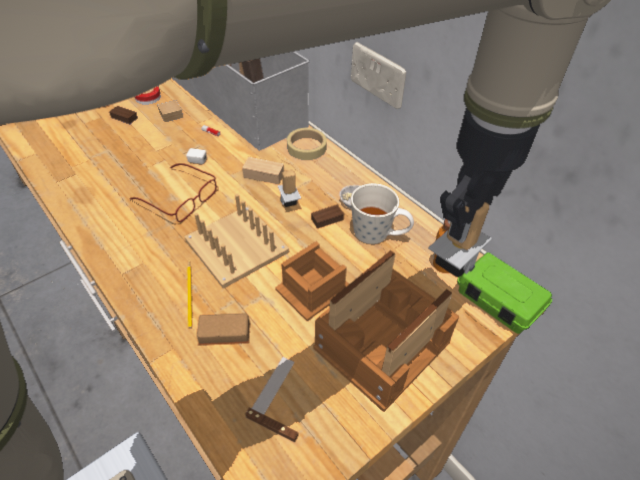

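Both edgings are flat at a uniform ~0.142. The rest is still at (0.517,0.199). Now I'll return the roller.

Call:
{"op": "move_arm", "data": {
  "deltas": [
    [0,0,0,0,0,4.2,-1],
    [0.04,-0.013,0,0,0,0,-1],
    [0.05,-0.016,0,0,0,0,-1],
    [0.05,-0.016,0,0,0,0,-1],
    [0.05,-0.016,0,0,0,0,-1],
    [0.025,-0.006,0,0,0,0,-1],
    [0,0,0.04,0,0,0,-1],
    [0,0,0.04,0,0,0,-1],
    [0,0,0,0,0,0,-1],
    [0,0,0,0,0,0,-1]
  ]
}}

```text
clock: 34.02
position: [0.5182, 0.1991, 0.2095]
ee_rot: [0.696, 0.718, 0.0, 0.0]
ft_force: [0.0, -0.0, -2.9]
grip_width: 0.295
```

```bash
python3 -c "
from h import *
snap('side','d19');snap('wrist','w19');snap('scene','s19')
for c,f in(('scene','s19'),('wrist','w19')):
  W=cloud(c,f)
  print('rest',rect(W,.42,.6,.135,.27,.005,.075),rect(W,.42,.6,.135,.27,.005,.02))
togo(.5167,.1993,.0862,-88.2)
"
```

```text
rest (3335, array([516.8, 199. ]), array([109.1,  93.7]), 1.87, np.float64(0.0411), np.float64(0.044)) (925, array([516.8, 199. ]), array([109.1,  93.7]), 1.87, np.float64(0.0113), np.float64(0.0106))
rest (7840, array([515.8, 202.6]), array([110.2,  83.9]), 2.01, np.float64(0.0354), np.float64(0.0217)) (3861, array([515.8, 202.6]), array([110.2,  83.9]), 2.01, np.float64(0.0098), np.float64(0.0097))
t 34.17 pos [0.5186 0.1993 0.21  ] F [ 0.4  0.4 -3.9] grip 0.286 j [-0.69  0.19  0.27  1.7  -0.05  1.26 -0.37]
rot [ 0.13 -0.07  0.02] shift [ 1.000e-04 -1.900e-03  1.238e-01]
```

View pics/w19.png

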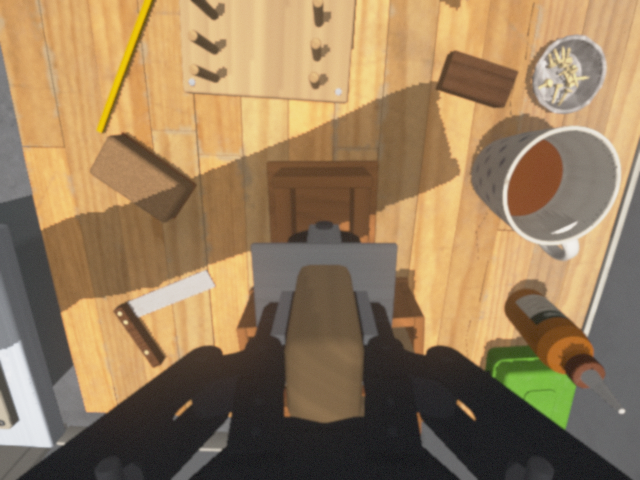

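View pics/s19.png

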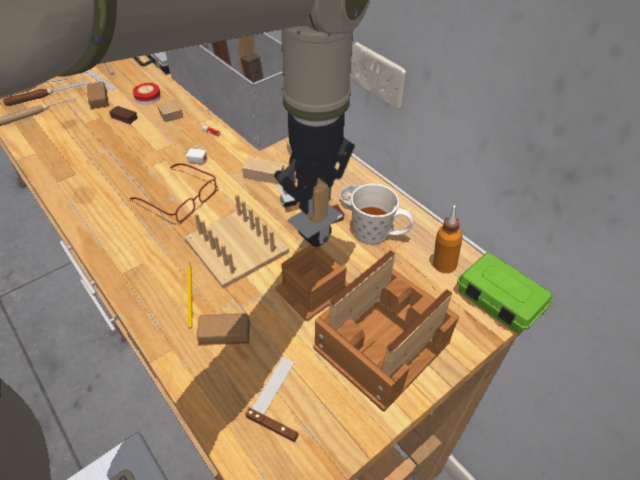

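The rest hasn't moved and the roller is aligned with it. I'll lower in two stages.

Call:
{"op": "move_arm", "data": {
  "deltas": [
    [0,-0.0019,0.03,0,0,0,-1],
    [0,0,0.03,0,0,0,-1],
    [0,0,0.03,0,0,0,-1],
    [0,0,0.015,0,0,0,-1],
    [0,0,0,0,0,0,-1],
    [0,0,0,0,0,0,-1]
  ]
}}

```text
clock: 34.92
position: [0.5167, 0.1993, 0.1048]
ee_rot: [0.696, 0.718, 0.001, 0.0]
ft_force: [-0.3, -0.5, -2.7]
grip_width: 0.289
```

```bash
python3 -c "
from h import *
togo(.5167,.1993,.0862,-88.2)
snap('wrist','w20')
"
```

```text
t 34.92 pos [0.5167 0.1993 0.1048] F [-0.3 -0.5 -2.7] grip 0.289 j [-0.68  0.28  0.26  1.82 -0.08  1.05 -0.35]
rot [ 0.11 -0.06  0.02] shift [-0.     -0.      0.0186]
```

View pics/w20.png

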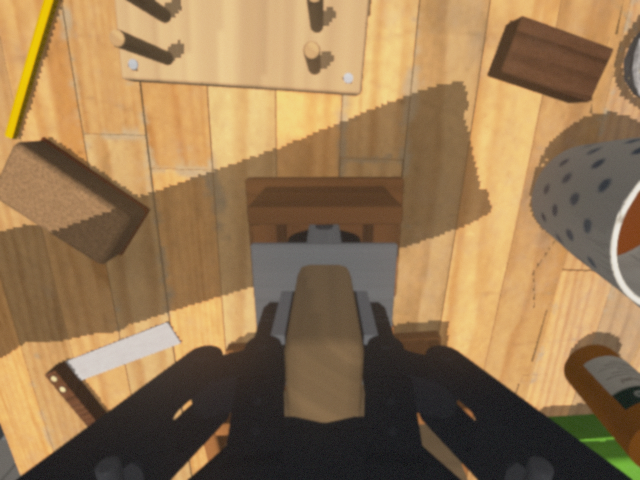

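Call:
{"op": "move_arm", "data": {
  "deltas": [
    [0,0,0.01,0,0,0,-1],
    [0,0,0.006,0,0,0,-1],
    [0,0,0.002,0,0,0,-1],
    [0,0,0,0,0,0,-1],
    [0,0,0,0,0,0,-1]
  ]
}}

```text
clock: 35.6
position: [0.5157, 0.1989, 0.0856]
ee_rot: [0.696, 0.718, -0.0, -0.0]
ft_force: [-4.5, -1.9, 4.5]
grip_width: 0.294
```

```bash
python3 -c "
from h import *
togo(.5167,.1993,.0862,-88.2)
"
```

```text
t 35.6 pos [0.5157 0.1989 0.0856] F [-4.5 -1.9  4.5] grip 0.294 j [-0.67  0.31  0.26  1.83 -0.09  1.01 -0.35]
rot [-0.02 -0.01  0.02] shift [ 0.0003  0.001  -0.0006]
```

Same height as when I took it, so it is seated. I'll open, then retreat straight up.

Call:
{"op": "move_arm", "data": {
  "deltas": [
    [0,0,0,0,0,0,0],
    [0,0,0,0,0,0,0.3],
    [0,0,0,0,0,0,0.3],
    [0,0,0,0,0,0,0.3],
    [0,0,-0.02,0,0,0,0.3],
    [0,0,-0.04,0,0,0,0.3],
    [0,0,-0.05,0,0,0,0.3],
    [0,0,-0.06,0,0,0,0.3],
    [0.03,0,0,0,0,0,0.3],
    [0.05,0,0,0,0,0,0.3]
  ]
}}

```text
clock: 36.85
position: [0.5143, 0.2783, 0.2567]
ee_rot: [0.697, 0.717, 0.001, 0.0]
ft_force: [0.8, 0.7, -0.8]
grip_width: 0.65
```

Call:
{"op": "move_arm", "data": {
  "deltas": [
    [0.06,0,0,0,0,0,0.3],
    [0.06,0,0,0,0,0,0.3],
    [0,0,0,0,0,0,0.3],
    [0,0,0,0,0,0,0.3]
  ]
}}

```text
clock: 37.35
position: [0.5096, 0.3985, 0.255]
ee_rot: [0.696, 0.718, -0.0, 0.0]
ft_force: [-0.0, -0.8, 0.4]
grip_width: 0.65
```

```bash
python3 -c "
from h import *
snap('side','d21');snap('scene','s21')
for c,f in(('scene','s21'),('side','d21')):
  W=cloud(c,f)
  print(c,'rest',rect(W,.42,.6,.135,.27,.005,.075));print('handle',rect(W,.42,.6,.14,.27,.105,.15),rect(W,.42,.6,.14,.27,.134,.15));print('plate',rect(W,.42,.6,.14,.27,.06,.069))
  for lo,hi in((.06,.12),(-.05,.01)):
   print('front',rect(W,.4,.66,lo,hi,.135,.16))
  print('bottle',W[255,447],'block',W[325,222],'off',W[215,327]) if c=='scene' else 0
togo(.5167,.1993,.0862,-88.2)
"
```

```text
scene rest (2826, array([516.4, 199.3]), array([108.5,  92.1]), 2.56, np.float64(0.0458), np.float64(0.0552))
handle (498, array([514.9, 198.3]), array([26.5, 36.2]), 0.92, np.float64(0.1288), np.float64(0.1334)) (241, array([515.1, 198. ]), array([26.2, 35.5]), 0.92, np.float64(0.138), np.float64(0.1384))
plate (906, array([517.6, 198.2]), array([83.3, 80.4]), 2.04, np.float64(0.0651), np.float64(0.0656))
front (684, array([529.1,  89.9]), array([141.8,  13. ]), 5.75, np.float64(0.1416), np.float64(0.1424))
front (748, array([540. , -19.1]), array([140.9,  12.9]), 6.25, np.float64(0.1412), np.float64(0.1417))
bottle [0.72943332 0.07591038 0.05732424] block [0.33827438 0.22270603 0.02560175] off [0.64786107 0.31725303 0.0214795 ]
side rest (954, array([507. , 198.4]), array([88.6, 96.6]), 88.59, np.float64(0.0463), np.float64(0.0578))
handle (462, array([513.6, 197.6]), array([25., 39.]), 4.15, np.float64(0.1248), np.float64(0.1262)) (138, array([514.3, 198.3]), array([23.7, 37.6]), 2.7, np.float64(0.1366), np.float64(0.1369))
plate (337, array([497.1, 215.2]), array([112.6,  59.4]), 46.33, np.float64(0.0642), np.float64(0.0643))
front (631, array([527.4,  89.3]), array([140.5,  14.6]), 6.17, np.float64(0.1397), np.float64(0.1404))
front (795, array([539.1, -19.7]), array([140.5,  14.3]), 6.61, np.float64(0.1397), np.float64(0.1405))
t 37.45 pos [0.5102 0.3974 0.2556] F [-0.7  0.4 -0.1] grip 0.649 j [-0.87  0.37  0.18  1.37 -0.07  1.41 -0.66]
rot [ 0.03  0.02 -0.09] shift [-0.1982  0.0003  0.1694]
```

View pics/s21.png

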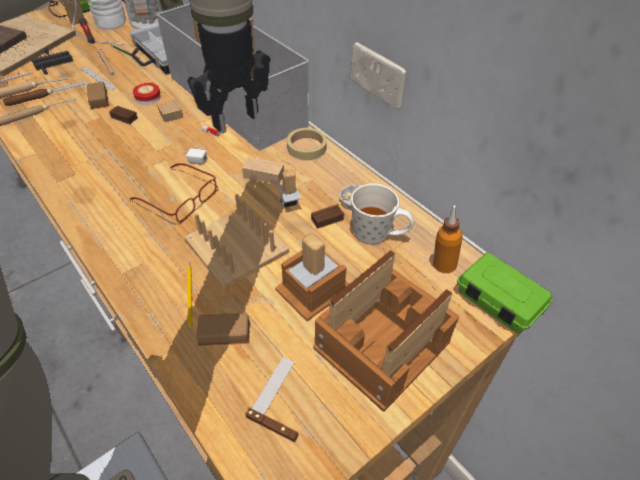

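View pics/d21.png

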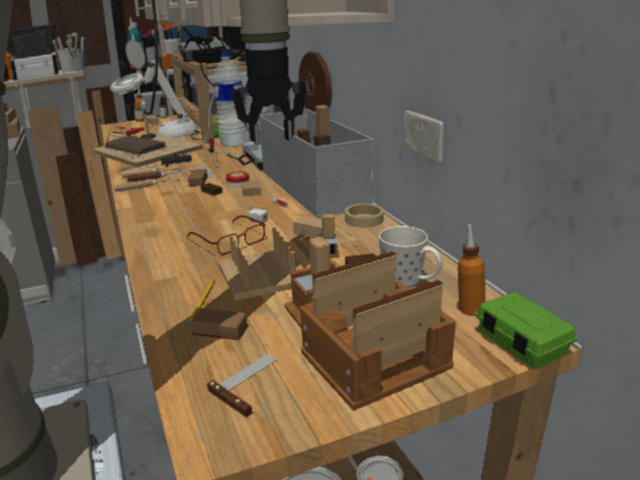

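All checks agree: the fronts are standing with their edging flat, and the roller is seated within ~2 mm of the rest's centre at its original height. The bystanders haven't moved and the arm is clear. Handing in.

```bash
python3 -c "
from h import *
print(manip.hand_in())"
```

```text
the job is handed in; nothing more can be done
None
```

The job is done and handed in; the hand-in gave no verdict. The clock stood at about 37.5 s.

- **Fronts:** Only two fronts were present. I lifted both out of the rack and stood them in the stand's outer notch pairs (y = -55 and +55 mm).
- **Rolling:** I rolled each edging end to end and back with the hand roller at about 25–33 N net.
- **Roller and rest:** The rest had been knocked about 14 mm during the run, so I located it again before taking the roller and put the roller back there.

**Last checks:**
- **Edging:** Its top went from about 0.146 m to a uniform 0.142 m on both fronts. A flat strip should sit at 0.143 m, and the cameras read about 1 mm low on the bench.
- **Roller:** It sits within about 2 mm of the rest's centre, and the handle top is at the same height as before (0.138 m).
- **Bystanders:** They read within about 2 mm of where they started.
- **Disagreements:** In the final view the side camera read the front tops about 2 mm lower (0.140 m) and the rest about 9 mm off in x. The rest is half hidden by the stand from there, so I relied on the scene camera.

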